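# Tighten the anchor nut deep in a decoupaged lamp foot

## Task

Take the long socket driver out of its wooden stand, feel it down the bore of the purple lamp foot until the socket is fully home over the nut, and tighten the nut clockwise until it is against its stop. Work gently, never ramming the driver into the lamp foot or its nut, nor wrenching on once the stop is felt. Then put the driver back upright in its stand, let go of it, and leave the glue bottle, varnish jar and tape roll where they are.

Things in the scene. Friction and masses are not known exactly. Their poses are not given: they have to be found in the camera images.
- lamp: purple wooden lamp foot with flower-papered sides, a block 130 x 130 x 120 mm high fastened to the table by small steel cleats (it cannot move); origin at the centre of its underside, z up. A round bore, 53 mm wide, goes straight down in the middle of its top, 85 mm deep, to a 3 mm washer with the brass nut on it
- bore_mouth (a point): centre of the bore's mouth, on the top face of the lamp foot, 120 mm above the table
- seat (a point): point on the bore's axis on the washer's top, 38 mm above the table: the socket's mouth is here when fully home. While the hexagons do not match, the socket rests about 16 mm above this; when they match within about 5 degrees it drops over the nut. The nut's axis may stand up to 1 mm off the bore's axis, in any direction
- nut (a joint): turn of the brass hexagon nut (30 mm across flats, 16 mm high, plus a 10 mm lead-in cone on top), rad: grows as it turns clockwise seen from above; starts between 0 and 0.35, stop at 1.25 (tight). Turning takes 0.15 N m; past the stop the rod winds up by 0.02 N m per 0.01 rad: quit at about 0.23; 0.5 is too much. Which way its flats face is not known: find it by feel
- stand: fixed wooden stand, a block 90 x 90 x 60 mm high on a 120 mm square base sheet; origin at the centre of its underside. A round upright hole of 53 mm diameter and 48 mm depth in its middle holds the driver, socket down.
- stand_mouth (a point): centre of the stand's hole at its mouth, 60 mm above the table
- stand_floor (a point): centre of the floor of the stand's hole, 12 mm above the table: the socket's mouth rests here when the driver is in the stand
- driver: loose long socket driver, 170 mm tall, about 0.4 kg, standing socket down in the stand; origin at the centre of the socket's open mouth (lowest point), z up along the shaft. From below: steel socket 32 mm high, collar 10 mm high and 41 mm wide, shaft 16 mm thick, and on top a straight orange grip bar with black ends, 90 mm long (x), 26 mm thick (y), 45 mm high
- driver_grip (a point): centre of the driver's grip bar, 147.5 mm above the socket's mouth; x along the bar, y across its 26 mm thickness; grasp it here from above, fingers closing along y
- socket_mouth (a point): centre of the socket's open mouth, the lowest point of the driver. The hexagonal socket is 31.6 mm across flats inside, 46 mm across corners outside, its cavity 32 mm deep; two of its six flats face the driver's +x and -x
- glue_mid (a point): middle of the white glue bottle, 48 mm wide, 115 mm tall, a bystander
- varnish_mid (a point): middle of the amber varnish jar, 64 mm wide, 75 mm tall, a bystander
- tape_mid (a point): middle of the tan tape roll lying flat, 90 mm wide, 25 mm high, a bystander
Things that resemble listed ones, but are neither listed nor needed, are in the scene too. Leave any green look-alike of the driver alone. Of the things that look like the lamp, the smaller one is meant.

How it is judged:
On the way, in this order (a step that is already met when the one before it is completed fails the run):
1. the socket is fully home over the nut: its mouth within 5 mm of the seat's height and 4 mm of the bore's axis, the nut not yet tight (z of socket_mouth in the frame of seat below 0.005 m and horizontal distance between socket_mouth and seat below 0.004 m and value of joint nut below 1 rad), for 0.2 s.
2. with the driver on it, the nut is turned clockwise to its stop (within 0.07 rad) (value of joint nut above 1.18 rad and z of socket_mouth in the frame of seat below 0.01 m), for 0.2 s.
At the end, for the whole second after the job is handed in: The nut is still tight (within 0.1 rad of its stop at 1.25); the driver stands released, upright within 0.08 rad and at rest in the stand's hole, its mouth within 4 mm of the floor's height and 8 mm of the hole's axis (value of joint nut above 1.15 rad and horizontal distance between socket_mouth and stand_floor below 0.008 m and z of socket_mouth in the frame of stand_floor below 0.004 m and angle between driver's own z axis and vertical below 0.08 rad and linear speed of driver below 0.02 m/s and contact force between the fingers and driver below 0.1 N); the robot touches nothing.
It fails at once if the driver is forced against the lamp foot or its nut (more than 35 N) (contact force between driver and lamp above 35 N).
It fails at once if the glue bottle, varnish jar or tape roll is moved by more than 20 mm (distance of any of glue_mid, varnish_mid, tape_mid from where it was at the start of the episode above 0.02 m).
It also fails if it takes over 72 s, if anything falls off the work surface, if the arm or the gripper's body presses on something with over 40 N, if the wrist force passes 120 N, or if a joint passes its speed limit or range.

## Robot

A 6-joint arm with a two-finger parallel gripper is mounted at the origin on the work surface. World frame = base frame: x ahead of the robot, y to its left, z up, the work surface at z = 0. Lengths are in m, angles in rad, forces in N, time in s.
With the tool pointing down it reaches from about 0.35 to 0.775 m from the base axis. Payload 7.3 kg.
Tool frame: the origin (TCP) lies midway between the tips of the shut fingers; the grasp point (between the pads) lies 19 mm behind it (robot.grasp_offset is the z of the grasp point in the tool frame, in m); z points along the fingers, y is the direction in which the jaws open and shut (so a half turn about z gives the same grasp; the last joint's range is limited). The gripper opens to 92 mm and grips with 3 to 60 N. Pads are 19 mm wide; open, the fingers measure 130 mm over their backs; the gripper's body (75 mm by 190 mm) begins 47 mm behind the grasp point.
Start: joints at [1.139, 0.342, 1.524, -0, 1.275, -0.146], TCP at [0.148, 0.504, 0.227] pointing down, gripper open.
Joint ranges: [-2.53, 2.53], [-0.77, 2.02], [0.04, 2.7], [-1, 4.14], [0.28, 2.66], [-3.11, 3.11]. Speed limits (rad/s): [2.57, 2.57, 3.14, 3.14, 3.14, 3.14].

## Interface

Orientations are given as [roll, pitch, yaw] about the fixed x, y, z axes, in that order (R = Rz(yaw) Ry(pitch) Rx(roll)).
In Python, from cell import observe, imaging, workorder, robot gives the robot as it stands. The module is installed in compiled form; this text tells all that it offers.
- The arm moves only by the tool send_rows, never from a script. Its argument "series" is a list of rows, each a list of 7 numbers: the shift along the tool's x, y, z in m, then the turn, a rotation vector about the tool's x, y, z in rad, then the closure, from 0 (fully open) to 1 (shut). A call has 1 to 5 rows; each row shifts and turns the commanded pose from where the row before left it, along the tool's axes as they then stand; what a row does not reach is not made up. A row lasts 1/12 s, in which the tool goes at most 41.7 mm and 7.16 degrees, less where a joint would pass 70% of its speed; a pose out of reach is approached as far as the arm can. A call is refused whole if a number of a shift passes 0.0417 or a number of a turn 0.125, either way. A call with a gripper value outside its range is refused whole. The fingers move at their own pace and stop on an object; "newtons" is the grip in N (left out, the last holds). Time passes only in rows, so rows that do not move let the fingers close. It gives the time, the measured TCP pose, the force and the opening at its end, in the units of the state.
- observe(): the state, without advancing time (a new reading comes with each control period).
- imaging.read_camera(name): name is "scene" or "side" or "wrist"; returns a dict with "color" (400x640x3 uint8, red, green, blue), "range_z" (400x640 float32, m along the optical axis (not along the pixel's ray), 0 where there is no reading), "vfov" (degrees; the focal length in pixels is half the picture's height over the tangent of half this angle, whatever the lens; pixels are square), "cx", "cy" (the principal point, pixels), "T" (4x4, takes a point from camera to world coordinates). Camera axes: x right, y down, z forward; pixel columns grow to the right and rows downward; lengths in m; the calibration is good to about 2 mm. A picture is of the moment at which its call begins.
- workorder.hand_in(): hands the job in, once; it reports no verdict.
The state is a dict: "time": time; "qpos": joint angles; "qvel": joint speeds; "joint_efforts": joint torques, N m; "tool_pos": TCP position; "tool_rot": TCP orientation; "contact_force": force on the tool from outside, world axes, zero at the start; "torque": the same for the moment, N m; "opening": finger opening in m.
Only numpy, scipy, OpenCV 4.12 (cv2) and the standard library are available. Lean on these libraries where they do the work, as an engineer would, in place of code of your own. Each camera call takes 0.05 s, during which the arm holds its last target.

## Working session

There is one attempt and no reset: what is moved stays moved. The work goes in short steps, Python scripts to look and compute and a tool call to move; the robot and the scene stay as the last step left them, time stands still between calls to the robot, and variables do not carry over. Pictures are saved under pics/ and viewed, and the job is handed in when it is done.

Besides the shell and the picture viewer there is one more tool, called after ">>>" by a JSON object that holds its "fn" and its "kwargs", one argument or row to a line. send_rows: Moves the arm, as the interface text tells. Its arguments: {"type":"object","properties":{"series":{"type":"array","items":{"type":"array","items":{"type":"number"}}},"newtons":{"type":"number"}},"required":["series"]}

```bash
mkdir -p pics; ls; python3 - <<'E'
from cell import observe, imaging, workorder, robot
import cv2, numpy as np
s=observe(); print(s)
print([x for x in dir(robot) if x[0]!='_'], robot.grasp_offset)
for n in ["scene","side","wrist"]:
    c=imaging.read_camera(n); cv2.imwrite(f"pics/{n}0.png",c["color"][:,:,::-1]); np.savez(f"{n}0.npz",**{k:np.array(v) for k,v in c.items()}); print(n,c["vfov"],c["cx"],c["cy"],np.round(c["T"],3).tolist())
E
```

```text
pics
{'time': 0.0, 'qpos': array([ 1.13898723e+00,  3.42715702e-01,  1.52501192e+00, -1.16553241e-05,
        1.27542869e+00, -1.45992307e-01]), 'qvel': array([ 0.00044325, -0.00222473,  0.00032819, -0.00024412, -0.00065644,
        0.00219102]), 'joint_efforts': array([-1.28937638e-03, -4.31252611e+01, -2.44217134e+01,  7.16993446e-02,
        5.59837196e-02, -9.65028471e-05]), 'tool_pos': array([0.14782171, 0.50332692, 0.2260504 ]), 'tool_rot': array([-3.14004400e+00, -2.16446307e-04,  2.85577910e+00]), 'contact_force': array([-0.18331295,  0.42452329, -0.5383467 ]), 'torque': array([-0.05292272,  0.01368229, -0.07604491]), 'opening': 0.09159638978614594}
['IKError', 'grasp_offset'] -0.0188
scene 43.525652402754666 313.7558114059614 194.0713234273841 [[0.818, 0.432, -0.379, 0.99], [0.575, -0.611, 0.544, -0.759], [0.003, -0.663, -0.748, 1.071], [0.0, 0.0, 0.0, 1.0]]
side 55.32678727125781 321.2733319342079 201.79619162240118 [[0.203, -0.641, 0.74, -0.154], [-0.979, -0.13, 0.156, -0.222], [-0.004, -0.756, -0.654, 0.686], [0.0, 0.0, 0.0, 1.0]]
wrist 70.17022036454661 321.02274186998227 200.7702163800574 [[0.282, 0.924, 0.258, 0.078], [0.959, -0.271, -0.077, 0.524], [-0.001, 0.27, -0.963, 0.383], [0.0, 0.0, 0.0, 1.0]]
```

View pics/scene0.png

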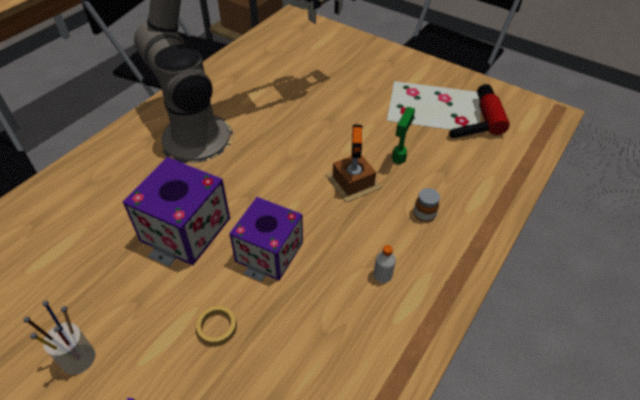

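View pics/side0.png

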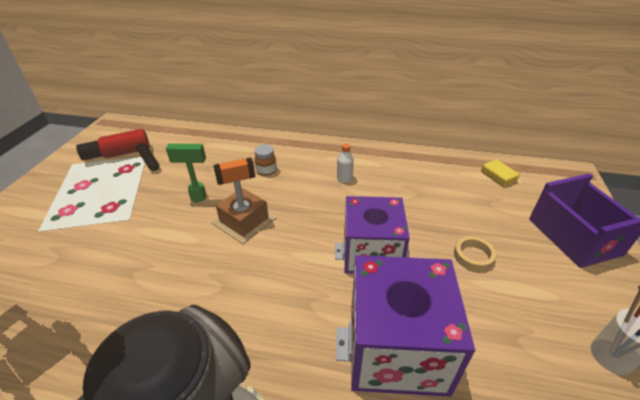

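View pics/wrist0.png

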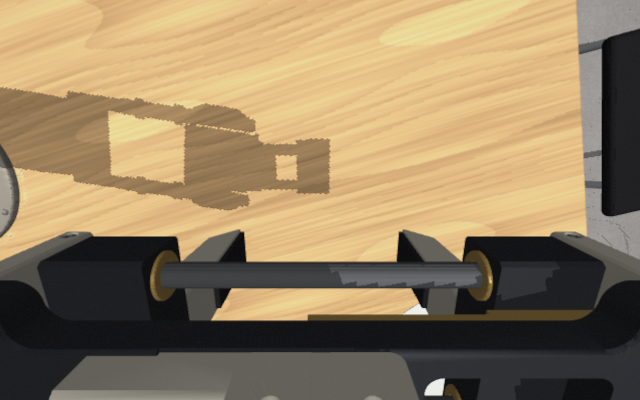

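Scene view: the orange driver stands in its stand at (357,140)/(354,175). Its green look-alike is at (405,130). The small purple lamp is at (267,238) and the large one at (178,210). The glue bottle is at (385,265), the jar at (427,205) and the tape at (215,325). I choose the orange driver and the smaller lamp.

```bash
cat > h.py <<'E'
import numpy as np, cv2
def load(n):
    d=np.load(n); return {k:d[k] for k in d.files}
def f(c): return 200/np.tan(np.radians(float(c["vfov"]))/2)
def cloud(c):
    H,W=c["range_z"].shape; v,u=np.mgrid[:H,:W]; z=c["range_z"]; F=f(c)
    P=np.stack([(u-float(c["cx"]))*z/F,(v-float(c["cy"]))*z/F,z],-1)
    return P@c["T"][:3,:3].T+c["T"][:3,3]
def ray(c,u,v,h):
    F=f(c); d=c["T"][:3,:3]@np.array([(u-float(c["cx"]))/F,(v-float(c["cy"]))/F,1]); o=c["T"][:3,3]
    return o+d*(h-o[2])/d[2]
def proj(c,p):
    q=c["T"][:3,:3].T@(np.array(p)-c["T"][:3,3]); F=f(c); return q[0]/q[2]*F+float(c["cx"]), q[1]/q[2]*F+float(c["cy"])
def comps(m,a=40):
    n,l,s,ce=cv2.connectedComponentsWithStats(m.astype(np.uint8)); return [(l==i,s[i],ce[i]) for i in range(1,n) if s[i][4]>a]
E
cat > m.py <<'E'
from h import *
for n in ["scene","side"]:
    c=load(n+"0.npz"); P=cloud(c); hsv=cv2.cvtColor(c["color"],cv2.COLOR_RGB2HSV); h,s,v=cv2.split(hsv)
    print(n)
    pur=(h>125)&(h<150)&(s>120)
    for m,st,ce in comps(pur,200):
        pts=P[m&(c["range_z"]>0)]; z=pts[:,2]; 
        print(" purple",st,ce.round(0),"zmed",np.percentile(z,[5,50,95]).round(3))
    org=(h>3)&(h<16)&(s>190)&(v>110)
    for m,st,ce in comps(org,20):
        pts=P[m]; print(" org",st,ce.round(0),np.median(pts,0).round(3),pts[:,2].max().round(3))
    # top-plane masks
    for zz,nm in [(0.12,"lamp"),(0.06,"stand")]:
        m=np.abs(P[:,:,2]-zz)<0.004
        for mm,st,ce in comps(m,60):
            pts=P[mm][:,:2].astype(np.float32); r=cv2.minAreaRect(pts); print(" ",nm,st,ce.round(0),"rect",np.round(r[0],4),np.round(r[1],4),round(r[2],1),"z",P[mm][:,2].mean().round(4))
E
python3 m.py
```

```text
scene
 purple [ 124  157   99  107 3692] [174. 195.] zmed [0.096 0.158 0.161]
 purple [ 230  198   72   81 2159] [266. 226.] zmed [0.071 0.119 0.122]
 org [352 127  10  16 146] [357. 135.] [0.511 0.126 0.182] 1.071
 org [383 245   9   8  59] [387. 249.] [ 0.742 -0.104  0.114] 0.118
  lamp [179 189  46  50 120] [202. 215.] rect [ 0.3234 -0.2724] [0.0125 0.1753] 5.3 z 0.12
  lamp [ 229  197   73   57 1943] [265. 225.] rect [ 0.4678 -0.2122] [0.1335 0.1339] 8.6 z 0.1193
  lamp [126 212  52  24  84] [152. 224.] rect [ 0.2409 -0.371 ] [0.1573 0.0044] 8.0 z 0.1201
  stand [480  84  20  42 228] [488. 102.] rect [0.7136 0.6214] [0.0394 0.2042] 28.7 z 0.0602
  stand [174 122  41  18  92] [196. 134.] rect [ 0.0426 -0.0251] [0.1247 0.0489] 57.6 z 0.0598
  stand [333 155  43  30 460] [354. 170.] rect [0.5128 0.123 ] [0.092  0.0938] 62.2 z 0.0595
  stand [178 204  50  49 121] [204. 232.] rect [ 0.3219 -0.2739] [0.1765 0.0309] 89.3 z 0.06
  stand [249 247  43  22  79] [271. 260.] rect [ 0.517  -0.2549] [0.1055 0.0504] 50.8 z 0.0601
  stand [ 67 338  20  26  61] [ 79. 353.] rect [ 0.3289 -0.6716] [
[... 1159 characters left out ...]
ct [1.9663 1.1112] [0.3076 0.0258] 89.7 z 0.0597
  stand [371  28 243  17 414] [493.  36.] rect [ 1.9673 -0.6277] [1.1607 0.0268] 89.7 z 0.06
  stand [ 76 130  70  20 283] [109. 141.] rect [0.7113 0.6232] [0.0403 0.1985] 34.7 z 0.0598
  stand [216 187  51  34 614] [241. 205.] rect [0.5102 0.1229] [0.0924 0.0917] 63.3 z 0.0596
  stand [561 194  54  30 160] [590. 206.] rect [ 0.6713 -0.7269] [0.1213 0.0515] 55.5 z 0.06
  stand [537 201 102  51 298] [580. 232.] rect [ 0.5724 -0.6781] [0.2139 0.1051] 65.1 z 0.06
  stand [604 326  36  34 145] [618. 346.] rect [ 0.2851 -0.6579] [0.064  0.0215] 33.4 z 0.0602
  stand [353 374 107   8 243] [406. 378.] rect [ 0.1506 -0.2982] [0.0033 0.1726] 8.4 z 0.06
```

```bash
python3 - <<'E'
from h import *
c=load("scene0.npz")["color"]; d=load("side0.npz")["color"]
a=cv2.resize(c[100:280,220:460],None,fx=3,fy=3); b=cv2.resize(d[130:290,150:430],None,fx=2.8,fy=2.8)
cv2.imwrite("pics/a.png",a[:,:,::-1]); cv2.imwrite("pics/b.png",b[:,:,::-1])
E
```

```text
(no output)
```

View pics/a.png

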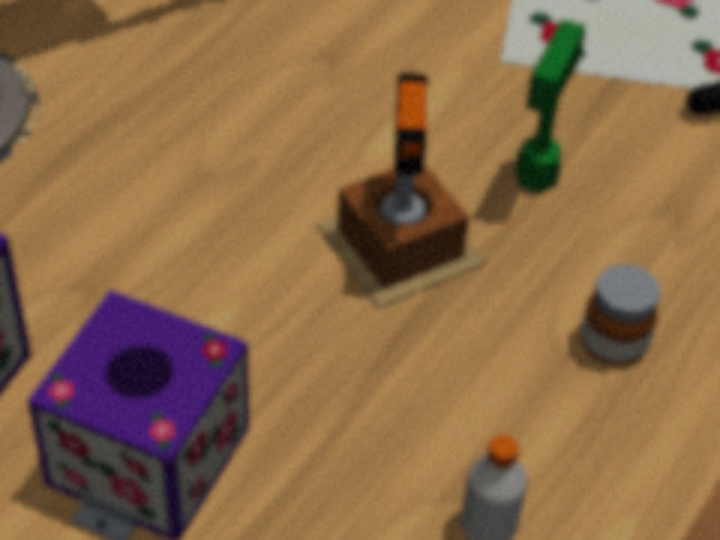

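View pics/b.png

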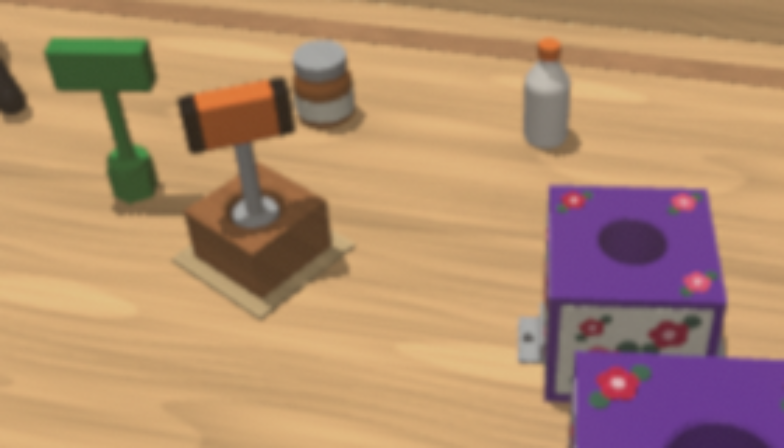

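```bash
cat > g.py <<'E'
from h import *
for n in ["scene","side"]:
    c=load(n+"0.npz"); P=cloud(c); 
    m=(np.hypot(P[:,:,0]-.511,P[:,:,1]-.123)<.07)&(P[:,:,2]>.13)
    pts=P[m]; print(n,len(pts),"zmax",np.percentile(pts[:,2],[50,95,99]).round(4))
    t=pts[pts[:,2]>0.176]; r=cv2.minAreaRect(t[:,:2].astype(np.float32)); print(" top",len(t),np.round(r[0],4),np.round(r[1],4),r[2]); print(np.linalg.svd((t-t.mean(0))[:,:2],full_matrices=False)[2][0])
    # bore by ray: dark hole ellipse within lamp top
    hsv=cv2.cvtColor(c["color"],cv2.COLOR_RGB2HSV)
    u,v=proj(c,[.467,-.2127,.12]); u,v=int(u),int(v)
    g=c["color"].max(2)
    w=np.zeros(g.shape,bool); w[v-18:v+19,u-22:u+23]=1
    for mm,st,ce in comps((P[:,:,2]<.115)&w&(hsv[:,:,2]<90),50):
        cnt=cv2.findContours(mm.astype(np.uint8),0,1)[0][0][:,0,:]
        q=np.array([ray(c,a,b,.12)[:2] for a,b in cnt]); e=cv2.minEnclosingCircle(q.astype(np.float32)); print(" bore",st,e, q.min(0),q.max(0))
E
python3 g.py
```

```text
scene 341 zmax [0.1797 0.184  0.1854]
 top 229 [0.5109 0.1243] [0.0243 0.0919] 31.582204818725586
[ 0.51966478 -0.85437024]
 bore [255 215  22  18 285] ((0.4678720235824585, -0.2123037725687027), 0.026851240545511246) [ 0.44356149 -0.23812157] [ 0.4943016  -0.18756033]
side 835 zmax [0.1682 0.1825 0.1831]
 top 311 [0.5097 0.124 ] [0.0298 0.0892] 31.026294708251953
[-0.51197933  0.85899777]
 bore [364 209  24  15 262] ((0.4631096124649048, -0.21263006329536438), 0.0252254456281662) [ 0.44061835 -0.23771661] [ 0.48475159 -0.18754351]
```

The driver's top is at 0.182, which matches 12 + 170 mm. The bar measures 92x26 at a yaw of −58.9°. The small lamp's top is 0.133 square with a bore of about 53 mm, so both choices fit the description. Next I plan the approach.

```bash
cat > plan.py <<'E'
import sys, numpy as np
from scipy.spatial.transform import Rotation as R
from cell import observe
# usage: plan x y z yaw n
x,y,z,yaw=map(float,sys.argv[1:5]); n=int(sys.argv[5])
s=observe(); p0=np.array(s["tool_pos"]); r0=R.from_euler("xyz",s["tool_rot"])
r1=R.from_euler("xyz",[np.pi,0,yaw])
print("t",round(s["time"],2),"pos",p0.round(4),"rot",np.round(s["tool_rot"],4),"F",np.round(s["contact_force"],1),"M",np.round(s["torque"],3),"q6",s["qpos"][5].round(3),"open",round(s["opening"],4))
rv=(r0.inv()*r1).as_rotvec(); print("world d",(np.array([x,y,z])-p0).round(4),"rotvec tool",rv.round(4))
print("tool shift total (no turn)",r0.inv().apply(np.array([x,y,z])-p0).round(4))
r=r0
rows=[]
for i in range(n):
    d=r.inv().apply((np.array([x,y,z])-p0)/n); rows.append(np.round(np.r_[d,rv/n],4).tolist()); r=r*R.from_rotvec(rv/n)
for q in rows: print(q)
E
python3 - <<'E'
from h import *
for n in ["scene","side"]:
    c=load(n+"0.npz"); P=cloud(c); hsv=cv2.cvtColor(c["color"],cv2.COLOR_RGB2HSV); h,s,v=cv2.split(hsv)
    for m,st,ce in comps((h>50)&(h<85)&(s>150),150):
        p=P[m]; print(n,ce,np.percentile(p,[2,50,98],axis=0).round(3).tolist())
E
python3 plan.py 0.45 0.16 0.30 2.114 14
```

```text
scene [402.50904977 135.09728507] [[0.564, 0.237, 0.013], [0.581, 0.269, 0.146], [0.595, 0.316, 0.172]]
t 0.15 pos [0.1479 0.5035 0.2262] rot [-3.1405e+00 -2.0000e-04  2.8558e+00] F [ 0.3 -0.4  0.1] M [-0.016 -0.041  0.056] q6 -0.146 open 0.0918
world d [ 0.3021 -0.3435  0.0738] rotvec tool [-1.100e-03  3.000e-04  7.418e-01]
tool shift total (no turn) [-0.3867 -0.2444 -0.0736]
[-0.0276, -0.0175, -0.0053, -0.0001, 0.0, 0.053]
[-0.0285, -0.016, -0.0053, -0.0001, 0.0, 0.053]
[-0.0293, -0.0144, -0.0053, -0.0001, 0.0, 0.053]
[-0.03, -0.0129, -0.0053, -0.0001, 0.0, 0.053]
[-0.0307, -0.0113, -0.0053, -0.0001, 0.0, 0.053]
[-0.0312, -0.0096, -0.0053, -0.0001, 0.0, 0.053]
[-0.0317, -0.0079, -0.0053, -0.0001, 0.0, 0.053]
[-0.0321, -0.0063, -0.0053, -0.0001, 0.0, 0.053]
[-0.0324, -0.0045, -0.0053, -0.0001, 0.0, 0.053]
[-0.0326, -0.0028, -0.0053, -0.0001, 0.0, 0.053]
[-0.0327, -0.0011, -0.0053, -0.0001, 0.0, 0.053]
[-0.0327, 0.0006, -0.0053, -0.0001, 0.0, 0.053]
[-0.0326, 0.0024, -0.0053, -0.0001, 0.0, 0.053]
[-0.0324, 0.0041, -0.0053, -0.0001, 0.0, 0.053]
```

```bash
python3 plan.py 0.525 0.10 0.30 2.114 15
```

```text
t 0.15 pos [0.1479 0.5035 0.2262] rot [-3.1405e+00 -2.0000e-04  2.8558e+00] F [ 0.3 -0.4  0.1] M [-0.016 -0.041  0.056] q6 -0.146 open 0.0918
world d [ 0.3771 -0.4035  0.0738] rotvec tool [-1.100e-03  3.000e-04  7.418e-01]
tool shift total (no turn) [-0.4756 -0.2808 -0.0736]
[-0.0317, -0.0187, -0.0049, -0.0001, 0.0, 0.0495]
[-0.0326, -0.0171, -0.0049, -0.0001, 0.0, 0.0495]
[-0.0334, -0.0155, -0.0049, -0.0001, 0.0, 0.0495]
[-0.0341, -0.0138, -0.0049, -0.0001, 0.0, 0.0495]
[-0.0348, -0.0121, -0.0049, -0.0001, 0.0, 0.0495]
[-0.0353, -0.0104, -0.0049, -0.0001, 0.0, 0.0495]
[-0.0358, -0.0086, -0.0049, -0.0001, 0.0, 0.0495]
[-0.0362, -0.0069, -0.0049, -0.0001, 0.0, 0.0495]
[-0.0365, -0.0051, -0.0049, -0.0001, 0.0, 0.0495]
[-0.0367, -0.0032, -0.0049, -0.0001, 0.0, 0.0495]
[-0.0368, -0.0014, -0.0049, -0.0001, 0.0, 0.0495]
[-0.0368, 0.0004, -0.0049, -0.0001, 0.0, 0.0495]
[-0.0368, 0.0022, -0.0049, -0.0001, 0.0, 0.0495]
[-0.0366, 0.004, -0.0049, -0.0001, 0.0, 0.0495]
[-0.0364, 0.0058, -0.0049, -0.0001, 0.0, 0.0495]
```

>>> {"fn": "send_rows", "kwargs": {
  "series": [
    [-0.032,-0.019,-0.008,0,0,0.05,0],
    [-0.033,-0.017,-0.008,0,0,0.05,0],
    [-0.033,-0.016,-0.008,0,0,0.05,0],
    [-0.034,-0.014,-0.008,0,0,0.05,0],
    [-0.035,-0.012,-0.008,0,0,0.05,0]
  ]
}}

```text
time: 0.57
tool_pos: [0.2743, 0.3668, 0.2669]
tool_rot: [-3.141, -0.0, 2.604]
contact_force: [0.3, 1.2, -0.2]
opening: 0.092
```

>>> {"fn": "send_rows", "kwargs": {
  "series": [
    [-0.035,-0.01,-0.007,0,0,0.05,0],
    [-0.036,-0.009,-0.007,0,0,0.05,0],
    [-0.036,-0.007,-0.006,0,0,0.05,0],
    [-0.036,-0.005,-0.005,0,0,0.05,0],
    [-0.037,-0.003,-0.005,0,0,0.05,0]
  ]
}}

```text
time: 0.98
tool_pos: [0.3994, 0.2321, 0.297]
tool_rot: [3.141, -0.0, 2.353]
contact_force: [1.1, 1.9, -0.2]
opening: 0.0915
```

>>> {"fn": "send_rows", "kwargs": {
  "series": [
    [-0.037,-0.001,0,0,0,0.05,0],
    [-0.037,0,0,0,0,0.05,0],
    [-0.037,0.002,0,0,0,0.05,0],
    [-0.036,0.004,0,0,0,0.05,0],
    [-0.036,0.006,0,0,0,0.05,0]
  ]
}}

```text
time: 1.4
tool_pos: [0.5241, 0.097, 0.2965]
tool_rot: [-3.141, -0.0, 2.103]
contact_force: [0.3, 1.0, -0.0]
opening: 0.0919
```

```bash
cat > wr.py <<'E'
import sys
from h import *
from cell import imaging
n=sys.argv[1]; cam=sys.argv[2] if len(sys.argv)>2 else "wrist"
c=imaging.read_camera(cam); cv2.imwrite(f"pics/{n}.png",c["color"][:,:,::-1]); np.savez(f"{n}.npz",**{k:np.array(v) for k,v in c.items()})
E
python3 wr.py w1; python3 plan.py 0.5105 0.124 0.23 2.114 1 
```

```text
t 1.45 pos [0.5281 0.0923 0.2957] rot [-3.1415  0.0035  2.0963] F [ 1.1 -5.3 -1. ] M [-0.293 -0.065  0.005] q6 -0.493 open 0.0918
world d [-0.0176  0.0317 -0.0657] rotvec tool [-0.0001  0.0035 -0.0177]
tool shift total (no turn) [0.0365 0.0007 0.0656]
[0.0365, 0.0007, 0.0656, -0.0001, 0.0035, -0.0177]
```

View pics/w1.png

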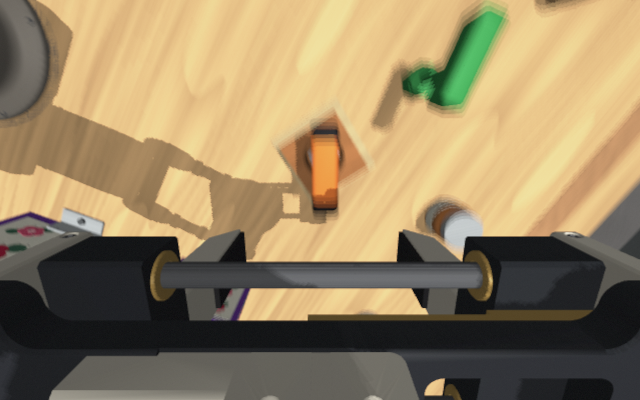

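The orange grip is at (324,170) and nearly in line with the jaws. The picture is blurred because the arm was still settling, so I look again and measure.

```bash
cat > g2.py <<'E'
import sys
from h import *
c=load(sys.argv[1]+".npz"); P=cloud(c)
m=(np.abs(P[:,:,2]-.1825)<.004)&(np.hypot(P[:,:,0]-.511,P[:,:,1]-.124)<.08)
t=P[m]; r=cv2.minAreaRect(t[:,:2].astype(np.float32)); print("top",len(t),t[:,2].mean(),np.round(r[0],4),np.round(r[1],4),r[2],t.mean(0)); d=np.linalg.svd((t-t.mean(0))[:,:2],full_matrices=False)[2][0]; print("ang",np.degrees(np.arctan2(d[1],d[0]))%180)
m=(np.abs(P[:,:,2]-.06)<.004)&(np.hypot(P[:,:,0]-.511,P[:,:,1]-.124)<.08)
t=P[m]; r=cv2.minAreaRect(t[:,:2].astype(np.float32)); print("stand",len(t),np.round(r[0],4),np.round(r[1],4),r[2])
E
python3 wr.py w2; python3 g2.py w2;  python3 plan.py 0.5105 0.124 0.23 2.114 1
```

```text
top 2371 0.1807521351510271 [0.5106 0.1249] [0.0258 0.0879] 30.917049407958984 [0.50960113 0.1266765  0.18075214]
ang 120.96507154774332
stand 2127 [0.5112 0.124 ] [0.0902 0.09  ] 63.32144546508789
t 1.5 pos [0.5259 0.0948 0.2955] rot [-3.1406e+00  9.0000e-04  2.0994e+00] F [-0.2  1.   0.7] M [-0.038  0.017 -0.051] q6 -0.493 open 0.0917
world d [-0.0154  0.0292 -0.0655] rotvec tool [-0.001   0.0009 -0.0146]
tool shift total (no turn) [0.033  0.0015 0.0655]
[0.033, 0.0015, 0.0655, -0.001, 0.0009, -0.0146]
```

View pics/w2.png

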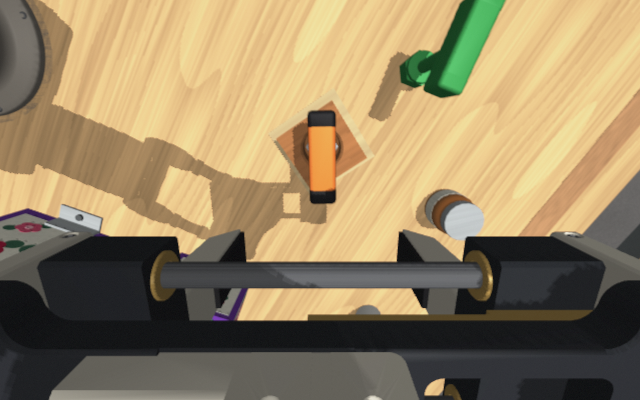

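The sharp view puts the grip's centre at (0.5107, 0.1245) with the bar at 121.0°, and the stand's centre at (0.511, 0.124). These agree with the fixed cameras. Now I centre over the grip and descend.

>>> {"fn": "send_rows", "kwargs": {
  "series": [
    [0.012,0.001,0.01,0,0,-0.006,0],
    [0.012,0.001,0.015,0,0,-0.006,0],
    [0.01,0,0.015,0,0,0,0],
    [0,0,0.015,0,0,0,0],
    [0,0,0,0,0,0,0]
  ]
}}

```text
time: 1.92
tool_pos: [0.5052, 0.1296, 0.2389]
tool_rot: [-3.136, -0.003, 2.12]
contact_force: [-0.6, -0.1, -0.7]
opening: 0.092
```

```bash
python3 plan.py 0.5108 0.1245 0.1405 2.112 1
```

```text
t 1.92 pos [0.5052 0.1296 0.2389] rot [-3.1364e+00 -2.8000e-03  2.1195e+00] F [-0.6 -0.1 -0.7] M [-0.044  0.041 -0.041] q6 -0.445 open 0.092
world d [ 0.0056 -0.0051 -0.0984] rotvec tool [-0.0052 -0.0028  0.0075]
tool shift total (no turn) [-0.0076  0.0026  0.0983]
[-0.0076, 0.0026, 0.0983, -0.0052, -0.0028, 0.0075]
```

>>> {"fn": "send_rows", "kwargs": {
  "series": [
    [0,0,0.015,0,0,0,0],
    [0,0,0.01,0,0,0,0],
    [0,0,0.005,0,0,0,0],
    [0,0,0,0,0,0,0],
    [0,0,0,0,0,0,0]
  ]
}}

```text
time: 2.33
tool_pos: [0.5076, 0.1288, 0.212]
tool_rot: [3.142, -0.0, 2.118]
contact_force: [-0.1, 0.1, 0.1]
opening: 0.0917
```

```bash
python3 plan.py 0.5108 0.1245 0.1405 2.112 1
```

```text
t 2.33 pos [0.5076 0.1288 0.212 ] rot [ 3.1415e+00 -1.0000e-04  2.1177e+00] F [-0.1  0.1  0.1] M [-0.115  0.042 -0.024] q6 -0.445 open 0.0917
world d [ 0.0032 -0.0043 -0.0715] rotvec tool [ 0.0001 -0.0001  0.0057]
tool shift total (no turn) [-0.0054  0.0004  0.0715]
[-0.0054, 0.0004, 0.0715, 0.0001, -0.0001, 0.0057]
```

>>> {"fn": "send_rows", "kwargs": {
  "series": [
    [-0.005,0.0004,0.005,0,0,0.006,0],
    [0,0,0.014,0,0,0,0],
    [0,0,0.018,0,0,0,0],
    [0,0,0.018,0,0,0,0],
    [0,0,0.016,0,0,0,0]
  ]
}}

```text
time: 2.75
tool_pos: [0.5109, 0.1244, 0.1402]
tool_rot: [3.141, 0.0, 2.111]
contact_force: [-0.3, -0.1, -1.1]
opening: 0.092
```

>>> {"fn": "send_rows", "kwargs": {
  "series": [
    [0,0,0,0,0,0,0],
    [0,0,0,0,0,0,0]
  ]
}}

```text
time: 2.92
tool_pos: [0.5105, 0.1245, 0.1406]
tool_rot: [-3.141, -0.0, 2.111]
contact_force: [-0.1, 0.3, 0.5]
opening: 0.0919
```

```bash
python3 plan.py 0.5108 0.1245 0.1405 2.112 1; python3 wr.py w3; python3 g2.py w3
```

```text
t 2.92 pos [0.5105 0.1245 0.1406] rot [-3.1408e+00 -4.0000e-04  2.1114e+00] F [-0.1  0.3  0.5] M [ 0.043  0.065 -0.06 ] q6 -0.447 open 0.0919
world d [ 0.0003 -0.     -0.0001] rotvec tool [-0.0008 -0.0004 -0.0006]
tool shift total (no turn) [-0.0002  0.0002  0.0001]
[-0.0002, 0.0002, 0.0001, -0.0008, -0.0004, -0.0006]
top 5930 0.18097040059470504 [0.5032 0.1358] [0.1262 0.0643] 39.8232536315918 [0.50177609 0.1387717  0.1809704 ]
ang 119.32173121157334
stand 5223 [0.5113 0.1236] [0.0902 0.0906] 63.274784088134766
```

View pics/w3.png

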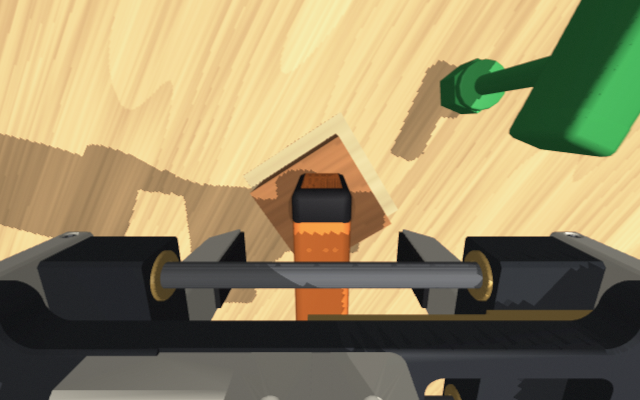

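The bar sits straight and centred between the fingers at (322,250). I close the gripper.

>>> {"fn": "send_rows", "kwargs": {
  "series": [
    [0,0,0,0,0,0,0.4],
    [0,0,0,0,0,0,0.7],
    [0,0,0,0,0,0,1],
    [0,0,0,0,0,0,1],
    [0,0,0,0,0,0,1]
  ],
  "newtons": 50
}}

```text
time: 3.38
tool_pos: [0.5106, 0.1248, 0.1411]
tool_rot: [3.141, 0.0, 2.112]
contact_force: [0.0, -1.2, -0.4]
opening: 0.0633
```

>>> {"fn": "send_rows", "kwargs": {
  "series": [
    [0,0,0,0,0,0,1],
    [0,0,0,0,0,0,1],
    [0,0,0,0,0,0,1]
  ]
}}

```text
time: 3.63
tool_pos: [0.5105, 0.1248, 0.1407]
tool_rot: [3.142, -0.0, 2.112]
contact_force: [0.4, 0.7, -0.5]
opening: 0.0424
```

```bash
python3 plan.py 0.5108 0.1245 0.29 2.112 1
```

```text
t 3.63 pos [0.5105 0.1248 0.1407] rot [ 3.1416 -0.      2.1119] F [ 0.4  0.7 -0.5] M [-0.041  0.041  0.054] q6 -0.447 open 0.0424
world d [ 0.0003 -0.0003  0.1493] rotvec tool [ 0.     -0.     -0.0001]
tool shift total (no turn) [-4.000e-04  1.000e-04 -1.493e-01]
[-0.0004, 0.0001, -0.1493, 0.0, -0.0, -0.0001]
```

>>> {"fn": "send_rows", "kwargs": {
  "series": [
    [0,0,0,0,0,0,1],
    [0,0,0,0,0,0,1],
    [0,0,0,0,0,0,1],
    [0,0,0,0,0,0,1],
    [0,0,0,0,0,0,1]
  ]
}}

```text
time: 4.05
tool_pos: [0.5105, 0.1248, 0.1407]
tool_rot: [3.142, -0.0, 2.112]
contact_force: [0.2, -0.1, -0.5]
opening: 0.0257
```

```bash
python3 plan.py 0.5108 0.1245 0.29 2.112 1
```

```text
t 4.05 pos [0.5105 0.1248 0.1407] rot [ 3.1415 -0.      2.1119] F [ 0.2 -0.1 -0.5] M [-0.085  0.021 -0.007] q6 -0.447 open 0.0257
world d [ 0.0003 -0.0003  0.1493] rotvec tool [ 0.     -0.     -0.0001]
tool shift total (no turn) [-4.000e-04  1.000e-04 -1.493e-01]
[-0.0004, 0.0001, -0.1493, 0.0, -0.0, -0.0001]
```

>>> {"fn": "send_rows", "kwargs": {
  "series": [
    [0,0,-0.005,0,0,0,1],
    [0,0,-0.015,0,0,0,1],
    [0,0,-0.025,0,0,0,1],
    [0,0,-0.03,0,0,0,1],
    [0,0,-0.03,0,0,0,1]
  ]
}}

```text
time: 4.47
tool_pos: [0.5095, 0.1247, 0.2461]
tool_rot: [-3.139, -0.001, 2.112]
contact_force: [0.9, 0.2, -5.4]
opening: 0.0258
```

>>> {"fn": "send_rows", "kwargs": {
  "series": [
    [0,0,-0.025,0,0,0,1],
    [0,0,-0.015,0,0,0,1],
    [0,0,-0.005,0,0,0,1],
    [0,0,0,0,0,0,1]
  ]
}}

```text
time: 4.8
tool_pos: [0.5106, 0.1248, 0.2914]
tool_rot: [3.14, 0.001, 2.112]
contact_force: [-0.0, -0.8, -4.8]
opening: 0.0261
```

```bash
python3 wr.py s1 scene; python3 wr.py d1 side; python3 plan.py 0.467 -0.2125 0.29 2.112 10
```

```text
t 4.9 pos [0.5097 0.1247 0.2892] rot [-3.1391e+00 -1.3000e-03  2.1118e+00] F [ 0.3  0.2 -5. ] M [-0.072  0.024  0.026] q6 -0.447 open 0.0257
world d [-0.0427 -0.3372  0.0008] rotvec tool [-0.0025 -0.0013 -0.0002]
tool shift total (no turn) [-0.267  -0.2103 -0.0006]
[-0.0267, -0.021, -0.0001, -0.0002, -0.0001, -0.0]
[-0.0267, -0.021, -0.0001, -0.0002, -0.0001, -0.0]
[-0.0267, -0.021, -0.0001, -0.0002, -0.0001, -0.0]
[-0.0267, -0.021, -0.0001, -0.0002, -0.0001, -0.0]
[-0.0267, -0.021, -0.0001, -0.0002, -0.0001, -0.0]
[-0.0267, -0.021, -0.0001, -0.0002, -0.0001, -0.0]
[-0.0267, -0.021, -0.0001, -0.0002, -0.0001, -0.0]
[-0.0267, -0.021, -0.0001, -0.0002, -0.0001, -0.0]
[-0.0267, -0.021, -0.0001, -0.0002, -0.0001, -0.0]
[-0.0267, -0.021, -0.0001, -0.0002, -0.0001, -0.0]
```

View pics/d1.png

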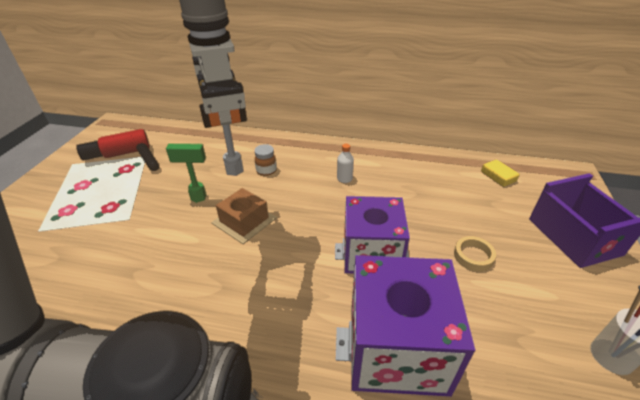

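The driver is held and clear, and the stand at (243,207) is empty. I travel just past the lamp so the wrist camera can see the bore.

>>> {"fn": "send_rows", "kwargs": {
  "series": [
    [-0.01,-0.006,0,0,0,0,1],
    [-0.022,-0.014,0,0,0,0,1],
    [-0.03,-0.02,0,0,0,0,1],
    [-0.034,-0.022,0,0,0,0,1],
    [-0.034,-0.022,0,0,0,0,1]
  ]
}}

```text
time: 5.32
tool_pos: [0.5044, -0.0316, 0.2892]
tool_rot: [-3.139, -0.002, 2.113]
contact_force: [1.5, 0.7, -4.9]
opening: 0.0257
```

>>> {"fn": "send_rows", "kwargs": {
  "series": [
    [-0.034,-0.022,0,0,0,0,1],
    [-0.034,-0.022,0,0,0,0,1],
    [-0.034,-0.022,0,0,0,0,1],
    [-0.034,-0.022,0,0,0,0,1],
    [-0.03,-0.02,0,0,0,0,1]
  ]
}}

```text
time: 5.73
tool_pos: [0.497, -0.2307, 0.2891]
tool_rot: [-3.14, -0.002, 2.111]
contact_force: [1.7, -0.7, -5.3]
opening: 0.026
```

>>> {"fn": "send_rows", "kwargs": {
  "series": [
    [-0.022,-0.014,0,0,0,0,1],
    [-0.01,-0.005,0,0,0,0,1],
    [0,0,0,0,0,0,1],
    [0,0,0,0,0,0,1],
    [0,0,0,0,0,0,1]
  ]
}}

```text
time: 6.15
tool_pos: [0.4983, -0.2639, 0.29]
tool_rot: [-3.141, -0.002, 2.113]
contact_force: [0.4, 0.2, -5.3]
opening: 0.0257
```

```bash
python3 plan.py 0.467 -0.2125 0.29 2.112 1; python3 wr.py w4
```

```text
t 6.15 pos [ 0.4983 -0.2639  0.29  ] rot [-3.1414e+00 -2.0000e-03  2.1126e+00] F [ 0.4  0.2 -5.3] M [-0.031  0.015  0.047] q6 -1.165 open 0.0257
world d [-0.0313  0.0514 -0.    ] rotvec tool [-0.0002 -0.002   0.0006]
tool shift total (no turn) [ 0.0602 -0.0003  0.0001]
[0.0602, -0.0003, 0.0001, -0.0002, -0.002, 0.0006]
```

View pics/w4.png

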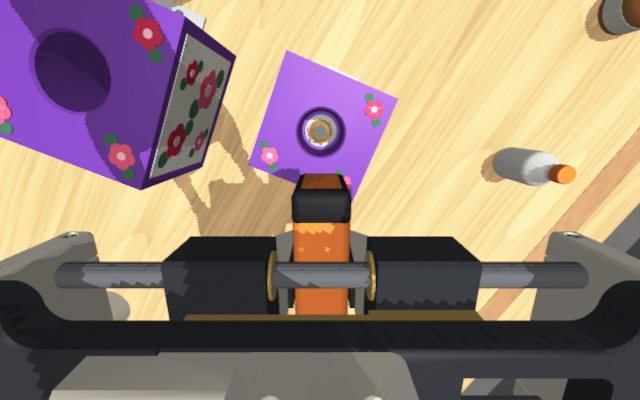

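The wrist view shows the bore at (320,131) with the brass nut inside it. I crop and measure.

```bash
python3 - <<'E'
from h import *
c=load("w4.npz"); cv2.imwrite("pics/w4c.png",cv2.resize(c["color"][95:170,280:365],None,fx=7,fy=7,interpolation=2)[:,:,::-1])
P=cloud(c)
# bore: pixels deeper than top, near
v,u=np.mgrid[:400,:640]; near=np.hypot(u-320,v-131)<32
m=(P[:,:,2]<.112)&near&(c["range_z"]>0)
for mm,st,ce in comps(m,100):
    cnt=cv2.findContours(mm.astype(np.uint8),0,1)[0][0]; e=cv2.fitEllipse(cnt); print(st,e,ray(c,*e[0],.12))
    q=np.array([ray(c,a,b,.12)[:2] for a,b in cnt[:,0,:]]); A=np.c_[2*q,np.ones(len(q))]; s=np.linalg.lstsq(A,(q**2).sum(1),rcond=None)[0]; print("circle",s[:2],np.sqrt(s[2]+s[:2]@s[:2]))
t=P[(np.abs(P[:,:,2]-.12)<.004)&(np.hypot(P[:,:,0]-.467,P[:,:,1]+.2125)<.1)]; r=cv2.minAreaRect(t[:,:2].astype(np.float32)); print("lamp top",r,t[:,2].mean())
n=P[near&(c["range_z"]>0)]; n=n[n[:,2]<.1]
for lo,hi in [(.034,.042),(.045,.058),(.058,.070)]:
    k=n[(n[:,2]>lo)&(n[:,2]<hi)]; print(lo,hi,len(k),k.mean(0) if len(k) else '', k.min(0) if len(k) else '',k.max(0) if len(k) else '')
E
```

```text
[ 298  108   46   48 1706] ((320.8304748535156, 131.5375213623047), (45.14315414428711, 46.46328353881836), 175.42469787597656) [ 0.46625909 -0.21144745  0.12      ]
circle [ 0.46653725 -0.21190548] 0.025217106706214534
lamp top ((0.4667057991027832, -0.21214281022548676), (0.13003426790237427, 0.13013581931591034), 9.186015129089355) 0.11894878810065677
0.034 0.042 570 [ 0.46726346 -0.2112983   0.03634416] [ 0.44034835 -0.23840406  0.03400032] [ 0.49301315 -0.18576819  0.04194571]
0.045 0.058 253 [ 0.46672836 -0.21290572  0.0538826 ] [ 0.44030257 -0.23837212  0.04512774] [ 0.49308343 -0.18575473  0.05799241]
0.058 0.07 348 [ 0.46704593 -0.21372432  0.06377019] [ 0.44039801 -0.23849565  0.05800024] [ 0.49306579 -0.18580009  0.0696527 ]
```

View pics/w4c.png

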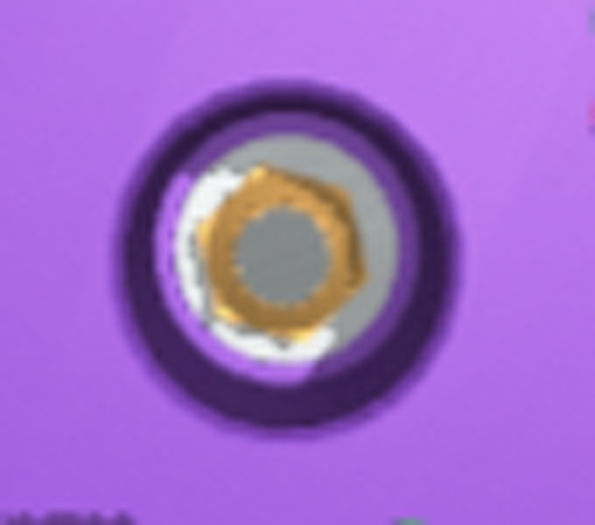

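```bash
python3 - <<'E'
from h import *
c=load("w4.npz")
k=np.array([(265,168),(348,190),(365,272),(300,338),(215,312),(203,235)])/7+[280,95]-0.43
q=np.array([ray(c,a,b,.053)[:2] for a,b in k]); ce=q.mean(0); print(ce,np.hypot(*(q-ce).T).round(4))
a=np.degrees(np.arctan2(*(q-ce)[:,::-1].T)); print(a.round(1),(a%60).round(1)); cm=np.degrees(np.angle(np.exp(1j*np.radians(a*6)).mean()))/6
print("flat normals mod60",(cm+30)%60,"driver x now",np.degrees(2.1126)%60)
E
python3 plan.py 0.4667 -0.2120 0.26 1.84 6
```

```text
[ 0.46576368 -0.21303159] [0.016  0.0171 0.0163 0.0164 0.0172 0.0156]
[ 133.    74.1   18.4  -47.1 -108.7 -161.4] [13.  14.1 18.4 12.9 11.3 18.6]
flat normals mod60 44.699374157044986 driver x now 1.043063799337716
t 6.2 pos [ 0.4985 -0.2637  0.2903] rot [-3.1416e+00 -1.3000e-03  2.1132e+00] F [ 0.   0.5 -4.8] M [-0.084  0.018 -0.033] q6 -1.165 open 0.026
world d [-0.0318  0.0517 -0.0303] rotvec tool [-2.000e-04 -1.300e-03  2.732e-01]
tool shift total (no turn) [ 0.0606 -0.0006  0.0304]
[0.0101, -0.0001, 0.0051, -0.0, -0.0002, 0.0455]
[0.0101, -0.0006, 0.0051, -0.0, -0.0002, 0.0455]
[0.0101, -0.001, 0.0051, -0.0, -0.0002, 0.0455]
[0.01, -0.0015, 0.0051, -0.0, -0.0002, 0.0455]
[0.0099, -0.0019, 0.0051, -0.0, -0.0002, 0.0455]
[0.0098, -0.0024, 0.0051, -0.0, -0.0002, 0.0455]
```

The nut's flats lie about 16° clockwise of the socket's flats (corner radius 16.4 mm against the expected 17.3), and the bore's centre is at about (0.4665, −0.2120). I move over the bore with a pre-turn, and will confirm the match by feel.

>>> {"fn": "send_rows", "kwargs": {
  "series": [
    [0.006,0,0.002,0,0,0.05,1],
    [0.011,0,0.004,0,0,0.05,1],
    [0.014,-0.001,0.005,0,0,0.05,1],
    [0.013,-0.002,0.005,0,0,0.05,1],
    [0.01,-0.002,0.004,0,0,0.05,1]
  ]
}}

```text
time: 6.62
tool_pos: [0.4708, -0.2155, 0.2705]
tool_rot: [-3.142, -0.001, 1.862]
contact_force: [-0.2, -0.8, -4.3]
opening: 0.0256
```

>>> {"fn": "send_rows", "kwargs": {
  "series": [
    [0.005,-0.001,0,0,0,0.034,1],
    [0,0,0,0,0,0,1],
    [0,0,0,0,0,0,1],
    [0,0,0,0,0,0,1]
  ]
}}

```text
time: 6.95
tool_pos: [0.4694, -0.2131, 0.2711]
tool_rot: [3.141, 0.001, 1.83]
contact_force: [0.5, -0.1, -4.6]
opening: 0.0255
```

```bash
python3 plan.py 0.4665 -0.2120 0.255 1.828 1;python3 wr.py s2 scene; python3 wr.py d2 side; python3 - <<'E'
from h import *
a=load("s2.npz")["color"][120:280,200:360]; b=load("d2.npz")["color"][100:260,300:460]
cv2.imwrite("pics/p2.png",np.hstack([cv2.resize(x,None,fx=2.5,fy=2.5) for x in(a,b)])[:,:,::-1])
E
```

```text
t 6.95 pos [ 0.4694 -0.2131  0.2711] rot [3.1409e+00 7.0000e-04 1.8299e+00] F [ 0.5 -0.1 -4.6] M [-0.07   0.085  0.032] q6 -0.834 open 0.0255
world d [-0.0029  0.0011 -0.0161] rotvec tool [0.0007 0.0007 0.0019]
tool shift total (no turn) [ 0.0018 -0.0025  0.0161]
[0.0018, -0.0025, 0.0161, 0.0007, 0.0007, 0.0019]
```

View pics/p2.png

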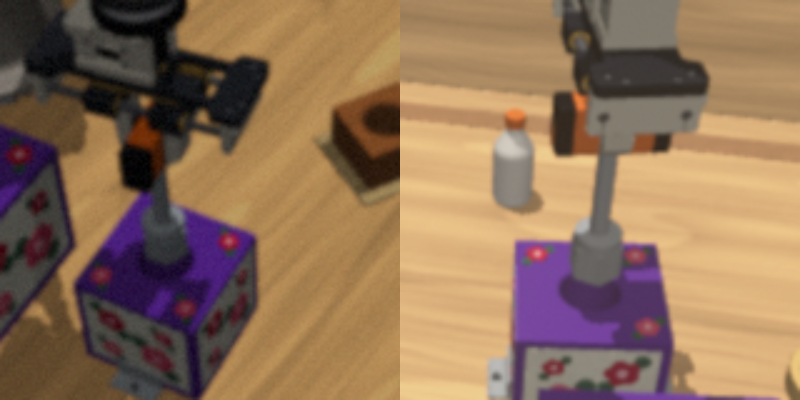

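The socket hangs over the bore in both views. I correct 3 mm and begin a gentle descent.

>>> {"fn": "send_rows", "kwargs": {
  "series": [
    [0.0018,-0.0025,0.004,0,0,0.002,1],
    [0,0,0.006,0,0,0,1],
    [0,0,0.006,0,0,0,1],
    [0,0,0,0,0,0,1],
    [0,0,0,0,0,0,1]
  ]
}}

```text
time: 7.47
tool_pos: [0.4658, -0.2123, 0.254]
tool_rot: [-3.141, -0.001, 1.826]
contact_force: [-0.4, -0.1, -4.1]
opening: 0.0258
```

```bash
python3 plan.py 0.4665 -0.2120 0.20 1.828 1
```

```text
t 7.47 pos [ 0.4658 -0.2123  0.254 ] rot [-3.1407e+00 -1.1000e-03  1.8256e+00] F [-0.4 -0.1 -4.1] M [-0.092 -0.011 -0.024] q6 -0.832 open 0.0258
world d [ 0.0007  0.0003 -0.054 ] rotvec tool [-0.0009 -0.0011 -0.0024]
tool shift total (no turn) [0.     0.0008 0.054 ]
[0.0, 0.0008, 0.054, -0.0009, -0.0011, -0.0024]
```

>>> {"fn": "send_rows", "kwargs": {
  "series": [
    [0,0.0005,0.003,0,0,0,1],
    [0,0,0.004,0,0,0,1],
    [0,0,0.004,0,0,0,1],
    [0,0,0.004,0,0,0,1]
  ]
}}

```text
time: 7.8
tool_pos: [0.4665, -0.2122, 0.2392]
tool_rot: [-3.142, -0.0, 1.826]
contact_force: [-0.2, 0.6, -5.3]
opening: 0.0261
```

>>> {"fn": "send_rows", "kwargs": {
  "series": [
    [0,0,0.004,0,0,0,1],
    [0,0,0.006,0,0,0,1],
    [0,0,0.006,0,0,0,1],
    [0,0,0.006,0,0,0,1],
    [0,0,0.003,0,0,0,1]
  ]
}}

```text
time: 8.22
tool_pos: [0.4662, -0.212, 0.2135]
tool_rot: [-3.141, -0.001, 1.826]
contact_force: [0.4, 0.3, -5.4]
opening: 0.0261
```

>>> {"fn": "send_rows", "kwargs": {
  "series": [
    [0,0,0.005,0,0,0,1],
    [0,0,0.005,0,0,0,1],
    [0,0,0.003,0,0,0,1],
    [0,0,0.001,0,0,0,1],
    [0,0,0,0,0,0,1]
  ]
}}

```text
time: 8.63
tool_pos: [0.4665, -0.2121, 0.2004]
tool_rot: [-3.141, -0.0, 1.826]
contact_force: [-0.7, 0.5, -4.5]
opening: 0.0256
```

```bash
python3 plan.py 0.4665 -0.2120 0.1927 1.828 1
```

```text
t 8.63 pos [ 0.4665 -0.2121  0.2004] rot [-3.1413e+00 -4.0000e-04  1.8259e+00] F [-0.7  0.5 -4.5] M [-0.05   0.093  0.027] q6 -0.832 open 0.0256
world d [ 0.      0.0001 -0.0077] rotvec tool [-0.0003 -0.0004 -0.0021]
tool shift total (no turn) [0.0001 0.0001 0.0077]
[0.0001, 0.0001, 0.0077, -0.0003, -0.0004, -0.0021]
```

>>> {"fn": "send_rows", "kwargs": {
  "series": [
    [0,0,0.002,0,0,0,1],
    [0,0,0.002,0,0,0,1],
    [0,0,0.002,0,0,0,1],
    [0,0,0.002,0,0,0,1],
    [0,0,0.002,0,0,0,1]
  ]
}}

```text
time: 9.05
tool_pos: [0.4666, -0.2122, 0.1905]
tool_rot: [3.141, -0.0, 1.826]
contact_force: [-0.6, -0.6, -5.6]
opening: 0.026
```

>>> {"fn": "send_rows", "kwargs": {
  "series": [
    [0,0,0.002,0,0,0,1],
    [0,0,0.001,0,0,0,1],
    [0,0,0.001,0,0,0,1],
    [0,0,0,0,0,0,1]
  ]
}}

```text
time: 9.38
tool_pos: [0.4665, -0.2122, 0.1865]
tool_rot: [-3.141, -0.0, 1.826]
contact_force: [0.6, 0.5, -5.0]
opening: 0.0257
```

```bash
python3 plan.py 0.4665 -0.2120 0.1827 1.828 1
```

```text
t 9.38 pos [ 0.4665 -0.2122  0.1865] rot [-3.1415e+00 -3.0000e-04  1.8258e+00] F [ 0.6  0.5 -5. ] M [-0.016  0.018 -0.016] q6 -0.832 open 0.0257
world d [ 0.      0.0002 -0.0038] rotvec tool [-0.0001 -0.0003 -0.0022]
tool shift total (no turn) [0.0002 0.0001 0.0038]
[0.0002, 0.0001, 0.0038, -0.0001, -0.0003, -0.0022]
```

Still no contact. I go on in 1 mm steps through the expected resting height.

>>> {"fn": "send_rows", "kwargs": {
  "series": [
    [0,0,0.001,0,0,0,1],
    [0,0,0.001,0,0,0,1],
    [0,0,0.001,0,0,0,1],
    [0,0,0,0,0,0,1]
  ]
}}

```text
time: 9.72
tool_pos: [0.4665, -0.2121, 0.1835]
tool_rot: [-3.141, -0.0, 1.826]
contact_force: [0.2, -0.1, -5.1]
opening: 0.0258
```

>>> {"fn": "send_rows", "kwargs": {
  "series": [
    [0,0,0.0007,0,0,0,1],
    [0,0,0.0007,0,0,0,1],
    [0,0,0.0006,0,0,0,1],
    [0,0,0,0,0,0,1]
  ]
}}

```text
time: 10.05
tool_pos: [0.4665, -0.2122, 0.1815]
tool_rot: [-3.141, -0.0, 1.826]
contact_force: [0.3, 0.1, -4.8]
opening: 0.0255
```

>>> {"fn": "send_rows", "kwargs": {
  "series": [
    [0,0,0.0007,0,0,0,1],
    [0,0,0.0007,0,0,0,1],
    [0,0,0.0006,0,0,0,1],
    [0,0,0,0,0,0,1]
  ]
}}

```text
time: 10.38
tool_pos: [0.4665, -0.2122, 0.1795]
tool_rot: [-3.142, -0.0, 1.826]
contact_force: [-0.2, -0.5, -4.3]
opening: 0.0258
```

```bash
python3 plan.py 0.4665 -0.2120 0.1667 1.828 1
```

```text
t 10.38 pos [ 0.4665 -0.2122  0.1795] rot [-3.1415e+00 -2.0000e-04  1.8258e+00] F [-0.2 -0.5 -4.3] M [-0.165  0.062 -0.007] q6 -0.832 open 0.0258
world d [-0.      0.0002 -0.0128] rotvec tool [-0.0001 -0.0002 -0.0022]
tool shift total (no turn) [0.0002 0.     0.0128]
[0.0002, 0.0, 0.0128, -0.0001, -0.0002, -0.0022]
```

The socket is at mouth height 0.051, below the 0.054 resting level, with no force. The hexagons appear to match, so I continue down.

>>> {"fn": "send_rows", "kwargs": {
  "series": [
    [0,0,0.001,0,0,0,1],
    [0,0,0.001,0,0,0,1],
    [0,0,0.001,0,0,0,1],
    [0,0,0,0,0,0,1]
  ]
}}

```text
time: 10.72
tool_pos: [0.4665, -0.2121, 0.1764]
tool_rot: [-3.141, -0.0, 1.826]
contact_force: [0.2, -0.8, -4.2]
opening: 0.0259
```

>>> {"fn": "send_rows", "kwargs": {
  "series": [
    [0,0,0.001,0,0,0,1],
    [0,0,0.001,0,0,0,1],
    [0,0,0.001,0,0,0,1],
    [0,0,0,0,0,0,1]
  ]
}}

```text
time: 11.05
tool_pos: [0.4665, -0.2121, 0.1735]
tool_rot: [-3.141, -0.0, 1.826]
contact_force: [-0.1, -0.6, -4.4]
opening: 0.0256
```

>>> {"fn": "send_rows", "kwargs": {
  "series": [
    [0,0,0.001,0,0,0,1],
    [0,0,0.001,0,0,0,1],
    [0,0,0.001,0,0,0,1],
    [0,0,0,0,0,0,1]
  ]
}}

```text
time: 11.38
tool_pos: [0.4665, -0.2121, 0.1704]
tool_rot: [-3.141, -0.0, 1.826]
contact_force: [-0.1, 0.1, -5.1]
opening: 0.0257
```

```bash
python3 plan.py 0.4665 -0.2120 0.1667 1.828 1
```

```text
t 11.38 pos [ 0.4665 -0.2121  0.1704] rot [-3.1414e+00 -3.0000e-04  1.8258e+00] F [-0.1  0.1 -5.1] M [-0.223  0.098 -0.022] q6 -0.832 open 0.0257
world d [ 0.      0.0001 -0.0037] rotvec tool [-0.0002 -0.0003 -0.0022]
tool shift total (no turn) [0.0001 0.0001 0.0037]
[0.0001, 0.0001, 0.0037, -0.0002, -0.0003, -0.0022]
```

>>> {"fn": "send_rows", "kwargs": {
  "series": [
    [0,0,0.0008,0,0,0,1],
    [0,0,0.0007,0,0,0,1],
    [0,0,0.0005,0,0,0,1],
    [0,0,0,0,0,0,1]
  ]
}}

```text
time: 11.72
tool_pos: [0.4665, -0.2122, 0.1686]
tool_rot: [-3.142, -0.0, 1.826]
contact_force: [-0.0, -0.0, -3.9]
opening: 0.0256
```

>>> {"fn": "send_rows", "kwargs": {
  "series": [
    [0,0,0.0005,0,0,0,1],
    [0,0,0.0005,0,0,0,1],
    [0,0,0,0,0,0,1]
  ]
}}

```text
time: 11.97
tool_pos: [0.4665, -0.2122, 0.1676]
tool_rot: [-3.142, -0.0, 1.826]
contact_force: [0.0, -1.1, -4.4]
opening: 0.0256
```

```bash
python3 plan.py 0.4665 -0.2120 0.1667 1.828 1
```

```text
t 11.97 pos [ 0.4665 -0.2122  0.1676] rot [-3.1416e+00 -2.0000e-04  1.8258e+00] F [ 0.  -1.1 -4.4] M [-0.194  0.065  0.006] q6 -0.832 open 0.0256
world d [-0.      0.0002 -0.0009] rotvec tool [-0.     -0.0002 -0.0022]
tool shift total (no turn) [0.0002 0.     0.0009]
[0.0002, 0.0, 0.0009, -0.0, -0.0002, -0.0022]
```

>>> {"fn": "send_rows", "kwargs": {
  "series": [
    [0,0,0.0005,0,0,0,1],
    [0,0,0,0,0,0,1]
  ]
}}

```text
time: 12.13
tool_pos: [0.4665, -0.2122, 0.1671]
tool_rot: [3.142, -0.0, 1.826]
contact_force: [-0.4, -0.5, -4.4]
opening: 0.0258
```

>>> {"fn": "send_rows", "kwargs": {
  "series": [
    [0,0,0.0004,0,0,0,1],
    [0,0,0,0,0,0,1]
  ]
}}

```text
time: 12.3
tool_pos: [0.4665, -0.2122, 0.1667]
tool_rot: [3.142, -0.0, 1.826]
contact_force: [-0.1, 0.0, -4.6]
opening: 0.026
```

>>> {"fn": "send_rows", "kwargs": {
  "series": [
    [0,0,0.0004,0,0,0,1],
    [0,0,0,0,0,0,1]
  ]
}}

```text
time: 12.47
tool_pos: [0.4666, -0.2122, 0.1667]
tool_rot: [3.141, 0.0, 1.826]
contact_force: [-0.3, -0.1, -2.2]
opening: 0.0254
```

Contact: the z-force rose by 2.3 N at TCP height 0.1667, exactly the expected home height. I ease off 0.3 mm, hold, and begin the clockwise turn (at least 0.9 rad remains to the stop).

>>> {"fn": "send_rows", "kwargs": {
  "series": [
    [0,0,-0.0004,0,0,0,1],
    [0,0,0,0,0,0,1],
    [0,0,0,0,0,0,1],
    [0,0,0,0,0,0,1]
  ]
}}

```text
time: 12.8
tool_pos: [0.4666, -0.2122, 0.1667]
tool_rot: [3.142, -0.0, 1.826]
contact_force: [-0.0, 0.1, -5.2]
opening: 0.0259
```

```bash
cat > tq.py <<'E'
from cell import observe
import numpy as np
s=observe(); print("t",round(s["time"],2),"pos",s["tool_pos"].round(4),"rot",s["tool_rot"].round(4),"F",s["contact_force"].round(1),"M",s["torque"].round(3),"eff6",s["joint_efforts"][5].round(3),"q6",s["qpos"][5].round(4),"op",round(s["opening"],4))
E
python3 tq.py
```

```text
t 12.8 pos [ 0.4666 -0.2122  0.1667] rot [ 3.1416e+00 -1.0000e-04  1.8258e+00] F [-0.   0.1 -5.2] M [-0.184  0.062  0.025] eff6 0.001 q6 -0.8316 op 0.0259
```

>>> {"fn": "send_rows", "kwargs": {
  "series": [
    [0,0,0,0,0,0.03,1],
    [0,0,0,0,0,0.03,1],
    [0,0,0,0,0,0.03,1],
    [0,0,0,0,0,0.03,1],
    [0,0,0,0,0,0.03,1]
  ],
  "newtons": 60
}}

```text
time: 13.22
tool_pos: [0.4662, -0.2125, 0.1667]
tool_rot: [-3.141, 0.0, 1.675]
contact_force: [-1.8, -1.7, -2.5]
opening: 0.0256
```

```bash
python3 tq.py
```

```text
t 13.22 pos [ 0.4662 -0.2125  0.1667] rot [-3.1407e+00  3.0000e-04  1.6746e+00] F [-1.8 -1.7 -2.5] M [-0.37  0.42  0.11] eff6 -0.379 q6 -0.6802 op 0.0256
```

>>> {"fn": "send_rows", "kwargs": {
  "series": [
    [0,0,0,0,0,0,1],
    [0,0,0,0,0,0,1]
  ]
}}

```text
time: 13.38
tool_pos: [0.4662, -0.2124, 0.1667]
tool_rot: [-3.141, 0.0, 1.677]
contact_force: [-2.2, -1.6, -4.2]
opening: 0.0254
```

```bash
python3 tq.py
```

```text
t 13.38 pos [ 0.4662 -0.2124  0.1667] rot [-3.1408e+00  1.0000e-04  1.6768e+00] F [-2.2 -1.6 -4.2] M [-0.565  0.587  0.109] eff6 0.166 q6 -0.6826 op 0.0254
```

>>> {"fn": "send_rows", "kwargs": {
  "series": [
    [0,0,0,0,0,0.04,1],
    [0,0,0,0,0,0.04,1],
    [0,0,0,0,0,0.04,1],
    [0,0,0,0,0,0.04,1],
    [0,0,0,0,0,0,1]
  ]
}}

```text
time: 13.8
tool_pos: [0.4663, -0.2124, 0.1667]
tool_rot: [-3.141, 0.0, 1.516]
contact_force: [-2.6, -2.1, -3.1]
opening: 0.026
```

```bash
python3 tq.py
```

```text
t 13.8 pos [ 0.4663 -0.2124  0.1667] rot [-3.1410e+00  3.0000e-04  1.5155e+00] F [-2.6 -2.1 -3.1] M [-0.633  0.618  0.185] eff6 0.699 q6 -0.5212 op 0.026
```

The turning torque is about 0.15, as expected. The sideways force of about 3 N shows the nut lies toward −x,−y, so I shift 0.5 mm that way and go on turning.

>>> {"fn": "send_rows", "kwargs": {
  "series": [
    [-0.0005,-0.0005,0,0,0,0.05,1],
    [0,0,0,0,0,0.05,1],
    [0,0,0,0,0,0.05,1],
    [0,0,0,0,0,0.04,1],
    [0,0,0,0,0,0,1]
  ]
}}

```text
time: 14.22
tool_pos: [0.4661, -0.2126, 0.1667]
tool_rot: [3.141, -0.0, 1.326]
contact_force: [0.1, -1.4, -4.7]
opening: 0.0256
```

```bash
python3 tq.py
```

```text
t 14.22 pos [ 0.4661 -0.2126  0.1667] rot [ 3.1414e+00 -3.0000e-04  1.3262e+00] F [ 0.1 -1.4 -4.7] M [-0.355  0.195  0.198] eff6 0.739 q6 -0.3334 op 0.0256
```

>>> {"fn": "send_rows", "kwargs": {
  "series": [
    [0,0,0,0,0,0.05,1],
    [0,0,0,0,0,0.05,1],
    [0,0,0,0,0,0.05,1],
    [0,0,0,0,0,0.05,1],
    [0,0,0,0,0,0,1]
  ]
}}

```text
time: 14.63
tool_pos: [0.4662, -0.2126, 0.1667]
tool_rot: [3.141, -0.0, 1.127]
contact_force: [0.1, -1.3, -4.7]
opening: 0.0259
```

```bash
python3 tq.py
```

```text
t 14.63 pos [ 0.4662 -0.2126  0.1667] rot [ 3.1413e+00 -3.0000e-04  1.1266e+00] F [ 0.1 -1.3 -4.7] M [-0.381  0.127  0.08 ] eff6 0.855 q6 -0.1337 op 0.0259
```

>>> {"fn": "send_rows", "kwargs": {
  "series": [
    [0,0,0,0,0,0.04,1],
    [0,0,0,0,0,0.04,1],
    [0,0,0,0,0,0,1]
  ]
}}

```text
time: 14.88
tool_pos: [0.4662, -0.2126, 0.1667]
tool_rot: [3.141, -0.0, 1.048]
contact_force: [0.1, -0.5, -5.1]
opening: 0.0254
```

```bash
python3 tq.py
```

```text
t 14.88 pos [ 0.4662 -0.2126  0.1667] rot [ 3.1414e+00 -3.0000e-04  1.0476e+00] F [ 0.1 -0.5 -5.1] M [-0.354  0.092  0.151] eff6 0.71 q6 -0.0547 op 0.0254
```

>>> {"fn": "send_rows", "kwargs": {
  "series": [
    [0,0,0,0,0,0.04,1],
    [0,0,0,0,0,0.03,1],
    [0,0,0,0,0,0,1]
  ]
}}

```text
time: 15.13
tool_pos: [0.4662, -0.2127, 0.1668]
tool_rot: [3.141, -0.0, 0.978]
contact_force: [0.5, -0.2, -6.3]
opening: 0.0254
```

```bash
python3 tq.py
```

```text
t 15.13 pos [ 0.4662 -0.2127  0.1668] rot [ 3.1413e+00 -3.0000e-04  9.7810e-01] F [ 0.5 -0.2 -6.3] M [-0.364 -0.008  0.163] eff6 0.596 q6 0.0148 op 0.0254
```

>>> {"fn": "send_rows", "kwargs": {
  "series": [
    [0,0,0,0,0,0,1]
  ]
}}

```text
time: 15.22
tool_pos: [0.4662, -0.2127, 0.1667]
tool_rot: [3.141, -0.0, 0.979]
contact_force: [0.2, -1.2, -6.1]
opening: 0.0259
```

```bash
python3 tq.py
```

```text
t 15.22 pos [ 0.4662 -0.2127  0.1667] rot [ 3.1414e+00 -3.0000e-04  9.7900e-01] F [ 0.2 -1.2 -6.1] M [-0.294  0.004  0.114] eff6 0.224 q6 0.0139 op 0.0259
```

>>> {"fn": "send_rows", "kwargs": {
  "series": [
    [0,0,0,0,0,0.03,1]
  ]
}}

```text
time: 15.3
tool_pos: [0.4662, -0.2127, 0.1667]
tool_rot: [3.141, -0.0, 0.949]
contact_force: [0.9, -0.5, -7.5]
opening: 0.0258
```

```bash
python3 tq.py
```

```text
t 15.3 pos [ 0.4662 -0.2127  0.1667] rot [ 3.1414e+00 -3.0000e-04  9.4880e-01] F [ 0.9 -0.5 -7.5] M [-0.373 -0.033  0.149] eff6 -0.738 q6 0.0441 op 0.0258
```

>>> {"fn": "send_rows", "kwargs": {
  "series": [
    [0,0,0,0,0,0.025,1]
  ]
}}

```text
time: 15.38
tool_pos: [0.4662, -0.2127, 0.1667]
tool_rot: [3.141, -0.0, 0.922]
contact_force: [0.9, -0.6, -6.0]
opening: 0.0257
```

```bash
python3 tq.py
```

```text
t 15.38 pos [ 0.4662 -0.2127  0.1667] rot [ 3.1414e+00 -3.0000e-04  9.2220e-01] F [ 0.9 -0.6 -6. ] M [-0.374 -0.026  0.154] eff6 -0.242 q6 0.0706 op 0.0257
```

>>> {"fn": "send_rows", "kwargs": {
  "series": [
    [0,0,0,0,0,0.025,1]
  ]
}}

```text
time: 15.47
tool_pos: [0.4662, -0.2127, 0.1668]
tool_rot: [3.141, -0.0, 0.897]
contact_force: [0.7, -1.4, -6.6]
opening: 0.0256
```

```bash
python3 tq.py
```

```text
t 15.47 pos [ 0.4662 -0.2127  0.1668] rot [ 3.1413e+00 -3.0000e-04  8.9730e-01] F [ 0.7 -1.4 -6.6] M [-0.403 -0.039  0.153] eff6 -0.236 q6 0.0955 op 0.0256
```

>>> {"fn": "send_rows", "kwargs": {
  "series": [
    [0,0,0,0,0,0.02,1]
  ]
}}

```text
time: 15.55
tool_pos: [0.4662, -0.2127, 0.1667]
tool_rot: [3.141, -0.0, 0.877]
contact_force: [1.1, -1.8, -7.0]
opening: 0.0253
```

```bash
python3 tq.py
```

```text
t 15.55 pos [ 0.4662 -0.2127  0.1667] rot [ 3.1414e+00 -3.0000e-04  8.7690e-01] F [ 1.1 -1.8 -7. ] M [-0.405 -0.122  0.158] eff6 -0.085 q6 0.116 op 0.0253
```

>>> {"fn": "send_rows", "kwargs": {
  "series": [
    [0,0,0,0,0,0,1]
  ]
}}

```text
time: 15.63
tool_pos: [0.4662, -0.2127, 0.1667]
tool_rot: [3.141, -0.0, 0.877]
contact_force: [0.7, -0.0, -6.0]
opening: 0.0261
```

```bash
python3 tq.py
```

```text
t 15.63 pos [ 0.4662 -0.2127  0.1667] rot [ 3.1414e+00 -2.0000e-04  8.7660e-01] F [ 0.7 -0.  -6. ] M [-0.372 -0.193  0.157] eff6 0.417 q6 0.1163 op 0.0261
```

>>> {"fn": "send_rows", "kwargs": {
  "series": [
    [0,0,0,0,0,0.025,1]
  ]
}}

```text
time: 15.72
tool_pos: [0.4662, -0.2127, 0.1668]
tool_rot: [3.141, -0.0, 0.853]
contact_force: [0.6, -0.4, -6.3]
opening: 0.0256
```

```bash
python3 tq.py
```

```text
t 15.72 pos [ 0.4662 -0.2127  0.1668] rot [ 3.1413e+00 -3.0000e-04  8.5260e-01] F [ 0.6 -0.4 -6.3] M [-0.379 -0.158  0.152] eff6 -0.529 q6 0.1402 op 0.0256
```

>>> {"fn": "send_rows", "kwargs": {
  "series": [
    [0,0,0,0,0,0.025,1]
  ]
}}

```text
time: 15.8
tool_pos: [0.4662, -0.2127, 0.1668]
tool_rot: [3.141, -0.0, 0.827]
contact_force: [0.4, -2.1, -7.1]
opening: 0.0257
```

```bash
python3 tq.py
```

```text
t 15.8 pos [ 0.4662 -0.2127  0.1668] rot [ 3.1414e+00 -3.0000e-04  8.2650e-01] F [ 0.4 -2.1 -7.1] M [-0.369 -0.133  0.192] eff6 -0.292 q6 0.1663 op 0.0257
```

>>> {"fn": "send_rows", "kwargs": {
  "series": [
    [0,0,0,0,0,0,1]
  ]
}}

```text
time: 15.88
tool_pos: [0.4662, -0.2127, 0.1668]
tool_rot: [3.141, -0.0, 0.826]
contact_force: [1.2, -0.6, -6.1]
opening: 0.0259
```

```bash
python3 tq.py
```

```text
t 15.88 pos [ 0.4662 -0.2127  0.1668] rot [ 3.1413e+00 -3.0000e-04  8.2650e-01] F [ 1.2 -0.6 -6.1] M [-0.395 -0.128  0.149] eff6 0.499 q6 0.1664 op 0.0259
```

>>> {"fn": "send_rows", "kwargs": {
  "series": [
    [0,0,0,0,0,0.025,1]
  ]
}}

```text
time: 15.97
tool_pos: [0.4662, -0.2127, 0.1668]
tool_rot: [3.141, -0.0, 0.803]
contact_force: [1.7, -1.8, -7.1]
opening: 0.0258
```

```bash
python3 tq.py
```

```text
t 15.97 pos [ 0.4662 -0.2127  0.1668] rot [ 3.1413e+00 -3.0000e-04  8.0290e-01] F [ 1.7 -1.8 -7.1] M [-0.383 -0.165  0.158] eff6 -0.513 q6 0.1899 op 0.0258
```

>>> {"fn": "send_rows", "kwargs": {
  "series": [
    [0,0,0,0,0,0.025,1]
  ]
}}

```text
time: 16.05
tool_pos: [0.4662, -0.2127, 0.1668]
tool_rot: [3.141, -0.0, 0.777]
contact_force: [1.7, -1.0, -7.0]
opening: 0.0257
```

```bash
python3 tq.py
```

```text
t 16.05 pos [ 0.4662 -0.2127  0.1668] rot [ 3.1413e+00 -2.0000e-04  7.7680e-01] F [ 1.7 -1.  -7. ] M [-0.442 -0.165  0.204] eff6 -0.29 q6 0.2161 op 0.0257
```

>>> {"fn": "send_rows", "kwargs": {
  "series": [
    [0,0,0,0,0,0,1]
  ]
}}

```text
time: 16.13
tool_pos: [0.4662, -0.2127, 0.1667]
tool_rot: [3.141, -0.0, 0.777]
contact_force: [1.5, -1.7, -6.9]
opening: 0.0259
```

```bash
python3 tq.py
```

```text
t 16.13 pos [ 0.4662 -0.2127  0.1667] rot [ 3.1414e+00 -2.0000e-04  7.7670e-01] F [ 1.5 -1.7 -6.9] M [-0.455 -0.185  0.171] eff6 0.5 q6 0.2161 op 0.0259
```

>>> {"fn": "send_rows", "kwargs": {
  "series": [
    [0,0,0,0,0,0.02,1]
  ]
}}

```text
time: 16.22
tool_pos: [0.4662, -0.2127, 0.1668]
tool_rot: [3.141, -0.0, 0.757]
contact_force: [0.2, -0.8, -7.1]
opening: 0.0259
```

```bash
python3 tq.py
```

```text
t 16.22 pos [ 0.4662 -0.2127  0.1668] rot [ 3.1413e+00 -2.0000e-04  7.5730e-01] F [ 0.2 -0.8 -7.1] M [-0.372 -0.253  0.132] eff6 -0.372 q6 0.2355 op 0.0259
```

>>> {"fn": "send_rows", "kwargs": {
  "series": [
    [0,0,0,0,0,0,1]
  ]
}}

```text
time: 16.3
tool_pos: [0.4661, -0.2127, 0.1668]
tool_rot: [3.141, -0.0, 0.756]
contact_force: [0.6, -1.0, -6.5]
opening: 0.0257
```

```bash
python3 tq.py
```

```text
t 16.3 pos [ 0.4661 -0.2127  0.1668] rot [ 3.1414e+00 -2.0000e-04  7.5570e-01] F [ 0.6 -1.  -6.5] M [-0.466 -0.361  0.176] eff6 0.342 q6 0.2371 op 0.0257
```

>>> {"fn": "send_rows", "kwargs": {
  "series": [
    [0,0,0,0,0,0,1]
  ]
}}

```text
time: 16.38
tool_pos: [0.4662, -0.2127, 0.1668]
tool_rot: [3.141, -0.0, 0.757]
contact_force: [1.3, -1.3, -6.2]
opening: 0.0256
```

```bash
python3 tq.py
```

```text
t 16.38 pos [ 0.4662 -0.2127  0.1668] rot [ 3.1414e+00 -2.0000e-04  7.5660e-01] F [ 1.3 -1.3 -6.2] M [-0.43  -0.315  0.113] eff6 0.201 q6 0.2363 op 0.0256
```

>>> {"fn": "send_rows", "kwargs": {
  "series": [
    [0,0,0,0,0,0.025,1]
  ]
}}

```text
time: 16.47
tool_pos: [0.4661, -0.2127, 0.1668]
tool_rot: [3.141, -0.0, 0.732]
contact_force: [1.7, -0.1, -7.2]
opening: 0.0256
```

```bash
python3 tq.py
```

```text
t 16.47 pos [ 0.4661 -0.2127  0.1668] rot [ 3.1413e+00 -2.0000e-04  7.3170e-01] F [ 1.7 -0.1 -7.2] M [-0.441 -0.302  0.13 ] eff6 -0.573 q6 0.2611 op 0.0256
```

>>> {"fn": "send_rows", "kwargs": {
  "series": [
    [0,0,0,0,0,0.025,1]
  ]
}}

```text
time: 16.55
tool_pos: [0.4661, -0.2127, 0.1668]
tool_rot: [3.141, -0.0, 0.705]
contact_force: [1.2, -1.1, -7.1]
opening: 0.0256
```

```bash
python3 tq.py
```

```text
t 16.55 pos [ 0.4661 -0.2127  0.1668] rot [ 3.1414e+00 -2.0000e-04  7.0550e-01] F [ 1.2 -1.1 -7.1] M [-0.499 -0.343  0.145] eff6 -0.295 q6 0.2874 op 0.0256
```

>>> {"fn": "send_rows", "kwargs": {
  "series": [
    [0,0,0,0,0,0,1]
  ]
}}

```text
time: 16.63
tool_pos: [0.4661, -0.2127, 0.1668]
tool_rot: [3.141, -0.0, 0.706]
contact_force: [1.9, -1.2, -7.2]
opening: 0.0257
```

```bash
python3 tq.py
```

```text
t 16.63 pos [ 0.4661 -0.2127  0.1668] rot [ 3.1414e+00 -2.0000e-04  7.0560e-01] F [ 1.9 -1.2 -7.2] M [-0.503 -0.312  0.151] eff6 0.497 q6 0.2873 op 0.0257
```

>>> {"fn": "send_rows", "kwargs": {
  "series": [
    [0,0,0,0,0,0,1]
  ]
}}

```text
time: 16.72
tool_pos: [0.4661, -0.2127, 0.1668]
tool_rot: [3.141, -0.0, 0.707]
contact_force: [1.8, -2.1, -7.6]
opening: 0.0259
```

```bash
python3 tq.py
```

```text
t 16.72 pos [ 0.4661 -0.2127  0.1668] rot [ 3.1414e+00 -2.0000e-04  7.0700e-01] F [ 1.8 -2.1 -7.6] M [-0.434 -0.344  0.225] eff6 0.228 q6 0.2859 op 0.0259
```

>>> {"fn": "send_rows", "kwargs": {
  "series": [
    [0,0,0,0,0,0.02,1]
  ]
}}

```text
time: 16.8
tool_pos: [0.4661, -0.2127, 0.1668]
tool_rot: [3.141, -0.0, 0.686]
contact_force: [1.8, -2.0, -7.8]
opening: 0.0257
```

```bash
python3 tq.py
```

```text
t 16.8 pos [ 0.4661 -0.2127  0.1668] rot [ 3.1414e+00 -2.0000e-04  6.8630e-01] F [ 1.8 -2.  -7.8] M [-0.526 -0.409  0.145] eff6 -0.443 q6 0.3065 op 0.0257
```

>>> {"fn": "send_rows", "kwargs": {
  "series": [
    [0,0,0,0,0,0.02,1]
  ]
}}

```text
time: 16.88
tool_pos: [0.4661, -0.2127, 0.1668]
tool_rot: [3.141, -0.0, 0.664]
contact_force: [2.0, -0.7, -8.2]
opening: 0.0254
```

```bash
python3 tq.py
```

```text
t 16.88 pos [ 0.4661 -0.2127  0.1668] rot [ 3.1414e+00 -2.0000e-04  6.6450e-01] F [ 2.  -0.7 -8.2] M [-0.469 -0.466  0.163] eff6 -0.251 q6 0.3284 op 0.0254
```

>>> {"fn": "send_rows", "kwargs": {
  "series": [
    [0,0,0,0,0,0,1]
  ]
}}

```text
time: 16.97
tool_pos: [0.4661, -0.2127, 0.1668]
tool_rot: [3.141, -0.0, 0.665]
contact_force: [1.5, -1.4, -7.9]
opening: 0.0257
```

```bash
python3 tq.py
```

```text
t 16.97 pos [ 0.4661 -0.2127  0.1668] rot [ 3.1414e+00 -1.0000e-04  6.6450e-01] F [ 1.5 -1.4 -7.9] M [-0.471 -0.493  0.173] eff6 0.411 q6 0.3284 op 0.0257
```

>>> {"fn": "send_rows", "kwargs": {
  "series": [
    [0,0,0,0,0,0,1]
  ]
}}

```text
time: 17.05
tool_pos: [0.4661, -0.2127, 0.1668]
tool_rot: [3.141, -0.0, 0.666]
contact_force: [2.1, -1.5, -7.5]
opening: 0.0258
```

```bash
python3 tq.py
```

```text
t 17.05 pos [ 0.4661 -0.2127  0.1668] rot [ 3.1415e+00 -1.0000e-04  6.6590e-01] F [ 2.1 -1.5 -7.5] M [-0.495 -0.454  0.211] eff6 0.22 q6 0.3269 op 0.0258
```

>>> {"fn": "send_rows", "kwargs": {
  "series": [
    [0,0,0,0,0,0.02,1]
  ]
}}

```text
time: 17.13
tool_pos: [0.4661, -0.2127, 0.1668]
tool_rot: [3.141, -0.0, 0.646]
contact_force: [1.7, -2.1, -7.5]
opening: 0.0257
```

```bash
python3 tq.py
```

```text
t 17.13 pos [ 0.4661 -0.2127  0.1668] rot [ 3.1414e+00 -2.0000e-04  6.4560e-01] F [ 1.7 -2.1 -7.5] M [-0.524 -0.449  0.187] eff6 -0.434 q6 0.3472 op 0.0257
```

>>> {"fn": "send_rows", "kwargs": {
  "series": [
    [0,0,0,0,0,0.02,1]
  ]
}}

```text
time: 17.22
tool_pos: [0.4661, -0.2127, 0.1668]
tool_rot: [3.141, -0.0, 0.624]
contact_force: [1.6, -1.2, -8.4]
opening: 0.0259
```

```bash
python3 tq.py
```

```text
t 17.22 pos [ 0.4661 -0.2127  0.1668] rot [ 3.1414e+00 -2.0000e-04  6.2400e-01] F [ 1.6 -1.2 -8.4] M [-0.523 -0.527  0.129] eff6 -0.243 q6 0.3689 op 0.0259
```

>>> {"fn": "send_rows", "kwargs": {
  "series": [
    [0,0,0,0,0,0,1]
  ]
}}

```text
time: 17.3
tool_pos: [0.4661, -0.2127, 0.1668]
tool_rot: [3.141, -0.0, 0.624]
contact_force: [2.4, -1.4, -8.4]
opening: 0.0257
```

```bash
python3 tq.py
```

```text
t 17.3 pos [ 0.4661 -0.2127  0.1668] rot [ 3.1414e+00 -1.0000e-04  6.2410e-01] F [ 2.4 -1.4 -8.4] M [-0.597 -0.511  0.167] eff6 0.416 q6 0.3687 op 0.0257
```

>>> {"fn": "send_rows", "kwargs": {
  "series": [
    [0,0,0,0,0,0,1]
  ]
}}

```text
time: 17.38
tool_pos: [0.4661, -0.2127, 0.1668]
tool_rot: [3.141, -0.0, 0.626]
contact_force: [2.6, -1.3, -8.7]
opening: 0.026
```

```bash
python3 tq.py
```

```text
t 17.38 pos [ 0.4661 -0.2127  0.1668] rot [ 3.1414e+00 -1.0000e-04  6.2570e-01] F [ 2.6 -1.3 -8.7] M [-0.542 -0.539  0.167] eff6 0.224 q6 0.3672 op 0.026
```

>>> {"fn": "send_rows", "kwargs": {
  "series": [
    [0,0,0,0,0,0.02,1]
  ]
}}

```text
time: 17.47
tool_pos: [0.4661, -0.2127, 0.1668]
tool_rot: [3.141, -0.0, 0.606]
contact_force: [1.8, -2.0, -8.6]
opening: 0.0256
```

```bash
python3 tq.py
```

```text
t 17.47 pos [ 0.4661 -0.2127  0.1668] rot [ 3.1415e+00 -2.0000e-04  6.0550e-01] F [ 1.8 -2.  -8.6] M [-0.644 -0.54   0.127] eff6 -0.431 q6 0.3874 op 0.0256
```

>>> {"fn": "send_rows", "kwargs": {
  "series": [
    [0,0,0,0,0,0.02,1]
  ]
}}

```text
time: 17.55
tool_pos: [0.4661, -0.2127, 0.1668]
tool_rot: [3.141, -0.0, 0.584]
contact_force: [2.1, -3.0, -8.5]
opening: 0.0257
```

```bash
python3 tq.py
```

```text
t 17.55 pos [ 0.4661 -0.2127  0.1668] rot [ 3.1415e+00 -1.0000e-04  5.8390e-01] F [ 2.1 -3.  -8.5] M [-0.58  -0.584  0.182] eff6 -0.241 q6 0.409 op 0.0257
```

>>> {"fn": "send_rows", "kwargs": {
  "series": [
    [0,0,0,0,0,0,1]
  ]
}}

```text
time: 17.63
tool_pos: [0.4661, -0.2127, 0.1668]
tool_rot: [3.141, -0.0, 0.584]
contact_force: [1.8, -1.3, -8.5]
opening: 0.0258
```

```bash
python3 tq.py
```

```text
t 17.63 pos [ 0.4661 -0.2127  0.1668] rot [ 3.1414e+00 -1.0000e-04  5.8410e-01] F [ 1.8 -1.3 -8.5] M [-0.62  -0.6    0.177] eff6 0.417 q6 0.4088 op 0.0258
```

>>> {"fn": "send_rows", "kwargs": {
  "series": [
    [0,0,0,0,0,0,1]
  ]
}}

```text
time: 17.72
tool_pos: [0.4661, -0.2127, 0.1668]
tool_rot: [3.142, -0.0, 0.586]
contact_force: [2.2, -1.4, -7.9]
opening: 0.0257
```

```bash
python3 tq.py
```

```text
t 17.72 pos [ 0.4661 -0.2127  0.1668] rot [ 3.1415e+00 -1.0000e-04  5.8560e-01] F [ 2.2 -1.4 -7.9] M [-0.631 -0.577  0.124] eff6 0.224 q6 0.4072 op 0.0257
```

>>> {"fn": "send_rows", "kwargs": {
  "series": [
    [0.0002,0.0004,0,0,0,0,1],
    [0,0,0,0,0,0,1]
  ]
}}

```text
time: 17.88
tool_pos: [0.4662, -0.2128, 0.1668]
tool_rot: [-3.141, 0.0, 0.586]
contact_force: [0.8, -1.4, -7.2]
opening: 0.026
```

```bash
python3 tq.py; python3 wr.py w5
```

```text
t 17.88 pos [ 0.4662 -0.2128  0.1668] rot [-3.1411e+00  2.0000e-04  5.8590e-01] F [ 0.8 -1.4 -7.2] M [-0.473 -0.301  0.173] eff6 0.146 q6 0.407 op 0.026
```

View pics/w5.png

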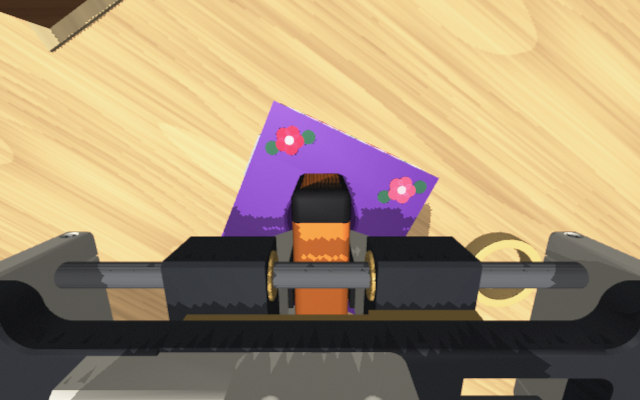

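The bar still lies straight in the fingers at (322,250), so there has been no slip. I continue in small steps.

>>> {"fn": "send_rows", "kwargs": {
  "series": [
    [0,0,0,0,0,0.02,1]
  ]
}}

```text
time: 18.02
tool_pos: [0.4663, -0.2128, 0.1668]
tool_rot: [-3.141, 0.0, 0.565]
contact_force: [1.3, -1.3, -7.4]
opening: 0.0258
```

```bash
python3 tq.py
```

```text
t 18.02 pos [ 0.4663 -0.2128  0.1668] rot [-3.1412e+00  1.0000e-04  5.6540e-01] F [ 1.3 -1.3 -7.4] M [-0.487 -0.286  0.152] eff6 -0.444 q6 0.4275 op 0.0258
```

>>> {"fn": "send_rows", "kwargs": {
  "series": [
    [0,0,0,0,0,0.02,1]
  ]
}}

```text
time: 18.1
tool_pos: [0.4663, -0.2128, 0.1668]
tool_rot: [-3.141, 0.0, 0.544]
contact_force: [1.4, -1.0, -7.7]
opening: 0.0259
```

```bash
python3 tq.py
```

```text
t 18.1 pos [ 0.4663 -0.2128  0.1668] rot [-3.1412e+00  1.0000e-04  5.4390e-01] F [ 1.4 -1.  -7.7] M [-0.489 -0.249  0.141] eff6 -0.242 q6 0.4491 op 0.0259
```

>>> {"fn": "send_rows", "kwargs": {
  "series": [
    [0,0,0,0,0,0,1]
  ]
}}

```text
time: 18.18
tool_pos: [0.4663, -0.2128, 0.1668]
tool_rot: [-3.141, 0.0, 0.544]
contact_force: [2.2, -0.5, -6.9]
opening: 0.0257
```

```bash
python3 tq.py
```

```text
t 18.18 pos [ 0.4663 -0.2128  0.1668] rot [-3.1412e+00  1.0000e-04  5.4410e-01] F [ 2.2 -0.5 -6.9] M [-0.418 -0.265  0.153] eff6 0.418 q6 0.4489 op 0.0257
```

>>> {"fn": "send_rows", "kwargs": {
  "series": [
    [0,0,0,0,0,0,1]
  ]
}}

```text
time: 18.27
tool_pos: [0.4663, -0.2128, 0.1668]
tool_rot: [-3.141, 0.0, 0.546]
contact_force: [0.9, -1.6, -7.7]
opening: 0.0259
```

```bash
python3 tq.py
```

```text
t 18.27 pos [ 0.4663 -0.2128  0.1668] rot [-3.1412e+00  1.0000e-04  5.4570e-01] F [ 0.9 -1.6 -7.7] M [-0.364 -0.223  0.182] eff6 0.224 q6 0.4473 op 0.0259
```

Turned 1.28 rad in all, and the torque is still at the 0.15 running level. I continue.

>>> {"fn": "send_rows", "kwargs": {
  "series": [
    [0,0,0,0,0,0.02,1]
  ]
}}

```text
time: 18.35
tool_pos: [0.4663, -0.2128, 0.1668]
tool_rot: [-3.141, 0.0, 0.525]
contact_force: [1.1, -0.9, -7.2]
opening: 0.0256
```

```bash
python3 tq.py
```

```text
t 18.35 pos [ 0.4663 -0.2128  0.1668] rot [-3.1413e+00  1.0000e-04  5.2550e-01] F [ 1.1 -0.9 -7.2] M [-0.388 -0.153  0.128] eff6 -0.431 q6 0.4674 op 0.0256
```

>>> {"fn": "send_rows", "kwargs": {
  "series": [
    [0,0,0,0,0,0.02,1]
  ]
}}

```text
time: 18.43
tool_pos: [0.4663, -0.2128, 0.1668]
tool_rot: [-3.141, 0.0, 0.504]
contact_force: [0.4, -0.1, -7.2]
opening: 0.026
```

```bash
python3 tq.py
```

```text
t 18.43 pos [ 0.4663 -0.2128  0.1668] rot [-3.1413e+00  1.0000e-04  5.0390e-01] F [ 0.4 -0.1 -7.2] M [-0.418 -0.178  0.132] eff6 -0.241 q6 0.489 op 0.026
```

>>> {"fn": "send_rows", "kwargs": {
  "series": [
    [0,0,0,0,0,0,1]
  ]
}}

```text
time: 18.52
tool_pos: [0.4663, -0.2128, 0.1668]
tool_rot: [-3.141, 0.0, 0.504]
contact_force: [0.8, -1.9, -7.0]
opening: 0.0259
```

```bash
python3 tq.py
```

```text
t 18.52 pos [ 0.4663 -0.2128  0.1668] rot [-3.1413e+00  1.0000e-04  5.0410e-01] F [ 0.8 -1.9 -7. ] M [-0.425 -0.089  0.142] eff6 0.417 q6 0.4888 op 0.0259
```

>>> {"fn": "send_rows", "kwargs": {
  "series": [
    [0,0,0,0,0,0,1]
  ]
}}

```text
time: 18.6
tool_pos: [0.4663, -0.2128, 0.1668]
tool_rot: [-3.141, 0.0, 0.506]
contact_force: [1.5, -0.8, -6.5]
opening: 0.0256
```

```bash
python3 tq.py
```

```text
t 18.6 pos [ 0.4663 -0.2128  0.1668] rot [-3.1413e+00  1.0000e-04  5.0580e-01] F [ 1.5 -0.8 -6.5] M [-0.364 -0.135  0.141] eff6 0.224 q6 0.4872 op 0.0256
```

>>> {"fn": "send_rows", "kwargs": {
  "series": [
    [0,0,0,0,0,0.02,1]
  ]
}}

```text
time: 18.68
tool_pos: [0.4663, -0.2128, 0.1668]
tool_rot: [-3.141, 0.0, 0.486]
contact_force: [1.1, -0.9, -6.8]
opening: 0.0257
```

```bash
python3 tq.py
```

```text
t 18.68 pos [ 0.4663 -0.2128  0.1668] rot [-3.1413e+00  1.0000e-04  4.8550e-01] F [ 1.1 -0.9 -6.8] M [-0.341 -0.068  0.151] eff6 -0.431 q6 0.5075 op 0.0257
```

>>> {"fn": "send_rows", "kwargs": {
  "series": [
    [0,0,0,0,0,0.02,1]
  ]
}}

```text
time: 18.77
tool_pos: [0.4663, -0.2128, 0.1668]
tool_rot: [-3.141, 0.0, 0.464]
contact_force: [0.9, -0.8, -7.1]
opening: 0.0257
```

```bash
python3 tq.py
```

```text
t 18.77 pos [ 0.4663 -0.2128  0.1668] rot [-3.1413  0.      0.4639] F [ 0.9 -0.8 -7.1] M [-0.333 -0.076  0.218] eff6 -0.211 q6 0.529 op 0.0257
```

>>> {"fn": "send_rows", "kwargs": {
  "series": [
    [0,0,0,0,0,0,1]
  ]
}}

```text
time: 18.85
tool_pos: [0.4663, -0.2128, 0.1668]
tool_rot: [-3.141, 0.0, 0.464]
contact_force: [-0.3, -1.4, -6.4]
opening: 0.0259
```

```bash
python3 tq.py
```

```text
t 18.85 pos [ 0.4663 -0.2128  0.1668] rot [-3.1414e+00  1.0000e-04  4.6420e-01] F [-0.3 -1.4 -6.4] M [-0.268 -0.093  0.206] eff6 0.447 q6 0.5288 op 0.0259
```

>>> {"fn": "send_rows", "kwargs": {
  "series": [
    [0,0,0,0,0,0,1]
  ]
}}

```text
time: 18.93
tool_pos: [0.4663, -0.2129, 0.1668]
tool_rot: [-3.141, 0.0, 0.466]
contact_force: [0.3, -1.0, -6.8]
opening: 0.0254
```

```bash
python3 tq.py
```

```text
t 18.93 pos [ 0.4663 -0.2129  0.1668] rot [-3.1413e+00  1.0000e-04  4.6570e-01] F [ 0.3 -1.  -6.8] M [-0.408 -0.024  0.134] eff6 0.252 q6 0.5272 op 0.0254
```

Joint 6's effort is a cleaner signal. In the last cycle it reads about 0.03 N m higher than in three identical earlier cycles (−0.211/0.447/0.252 against −0.242/0.417/0.224), so the stop has just been met. I take one more small step.

>>> {"fn": "send_rows", "kwargs": {
  "series": [
    [0,0,0,0,0,0.02,1]
  ]
}}

```text
time: 19.02
tool_pos: [0.4664, -0.2128, 0.1668]
tool_rot: [-3.141, 0.0, 0.446]
contact_force: [0.7, -1.1, -6.1]
opening: 0.0259
```

```bash
python3 tq.py
```

```text
t 19.02 pos [ 0.4664 -0.2128  0.1668] rot [-3.1414e+00  1.0000e-04  4.4560e-01] F [ 0.7 -1.1 -6.1] M [-0.333 -0.005  0.231] eff6 -0.368 q6 0.5474 op 0.0259
```

>>> {"fn": "send_rows", "kwargs": {
  "series": [
    [0,0,0,0,0,0,1]
  ]
}}

```text
time: 19.1
tool_pos: [0.4663, -0.2129, 0.1668]
tool_rot: [-3.141, 0.0, 0.444]
contact_force: [0.9, -1.0, -6.4]
opening: 0.0255
```

```bash
python3 tq.py
```

```text
t 19.1 pos [ 0.4663 -0.2129  0.1668] rot [-3.1414e+00  1.0000e-04  4.4440e-01] F [ 0.9 -1.  -6.4] M [-0.318 -0.     0.215] eff6 0.415 q6 0.5485 op 0.0255
```

>>> {"fn": "send_rows", "kwargs": {
  "series": [
    [0,0,0,0,0,0,1]
  ]
}}

```text
time: 19.18
tool_pos: [0.4663, -0.2128, 0.1668]
tool_rot: [-3.141, 0.0, 0.446]
contact_force: [1.4, -1.2, -6.0]
opening: 0.0256
```

```bash
python3 tq.py
```

```text
t 19.18 pos [ 0.4663 -0.2128  0.1668] rot [-3.1414  0.      0.4457] F [ 1.4 -1.2 -6. ] M [-0.333  0.05   0.164] eff6 0.276 q6 0.5472 op 0.0256
```

>>> {"fn": "send_rows", "kwargs": {
  "series": [
    [0,0,0,0,0,0,1]
  ]
}}

```text
time: 19.27
tool_pos: [0.4664, -0.2128, 0.1668]
tool_rot: [-3.141, 0.0, 0.446]
contact_force: [0.6, -0.7, -7.4]
opening: 0.0256
```

```bash
python3 tq.py
```

```text
t 19.27 pos [ 0.4664 -0.2128  0.1668] rot [-3.1414  0.      0.4459] F [ 0.6 -0.7 -7.4] M [-0.251 -0.001  0.247] eff6 0.219 q6 0.547 op 0.0256
```

>>> {"fn": "send_rows", "kwargs": {
  "series": [
    [0,0,0,0,0,0.01,1],
    [0,0,0,0,0,0,1]
  ]
}}

```text
time: 19.43
tool_pos: [0.4664, -0.2129, 0.1668]
tool_rot: [-3.141, 0.0, 0.435]
contact_force: [-0.2, -0.2, -6.9]
opening: 0.0257
```

```bash
python3 tq.py
```

```text
t 19.43 pos [ 0.4664 -0.2129  0.1668] rot [-3.1414  0.      0.4351] F [-0.2 -0.2 -6.9] M [-0.337  0.045  0.215] eff6 0.329 q6 0.5578 op 0.0257
```

>>> {"fn": "send_rows", "kwargs": {
  "series": [
    [0,0,0,0,0,0,1]
  ]
}}

```text
time: 19.52
tool_pos: [0.4663, -0.2129, 0.1668]
tool_rot: [-3.141, 0.0, 0.436]
contact_force: [-0.1, 0.3, -7.2]
opening: 0.0256
```

```bash
python3 tq.py
```

```text
t 19.52 pos [ 0.4663 -0.2129  0.1668] rot [-3.1414  0.      0.4358] F [-0.1  0.3 -7.2] M [-0.255  0.02   0.218] eff6 0.261 q6 0.5571 op 0.0256
```

>>> {"fn": "send_rows", "kwargs": {
  "series": [
    [0,0,0,0,0,0,1]
  ]
}}

```text
time: 19.6
tool_pos: [0.4664, -0.2129, 0.1668]
tool_rot: [-3.141, 0.0, 0.436]
contact_force: [0.4, -0.6, -7.1]
opening: 0.0258
```

```bash
python3 tq.py
```

```text
t 19.6 pos [ 0.4664 -0.2129  0.1668] rot [-3.1414  0.      0.4359] F [ 0.4 -0.6 -7.1] M [-0.297  0.076  0.212] eff6 0.232 q6 0.5571 op 0.0258
```

>>> {"fn": "send_rows", "kwargs": {
  "series": [
    [0,0,0,0,0,0,1]
  ]
}}

```text
time: 19.68
tool_pos: [0.4663, -0.2129, 0.1668]
tool_rot: [-3.141, 0.0, 0.436]
contact_force: [0.2, -0.8, -6.3]
opening: 0.0258
```

```bash
python3 tq.py
```

```text
t 19.68 pos [ 0.4663 -0.2129  0.1668] rot [-3.1414  0.      0.4359] F [ 0.2 -0.8 -6.3] M [-0.244  0.125  0.215] eff6 0.228 q6 0.5571 op 0.0258
```

The torque is steady at 0.22–0.23 over four readings, so the nut is tight and I stop there. I back the driver off 0.1 rad, within the socket's play, to free it, then lift straight out.

>>> {"fn": "send_rows", "kwargs": {
  "series": [
    [0,0,0,0,0,-0.04,1],
    [0,0,0,0,0,-0.04,1],
    [0,0,0,0,0,-0.02,1],
    [0,0,0,0,0,0,1],
    [0,0,0,0,0,0,1]
  ]
}}

```text
time: 20.1
tool_pos: [0.4664, -0.2128, 0.1668]
tool_rot: [-3.141, -0.0, 0.535]
contact_force: [0.0, -0.5, -6.2]
opening: 0.0254
```

```bash
python3 tq.py
```

```text
t 20.1 pos [ 0.4664 -0.2128  0.1668] rot [-3.1414e+00 -1.0000e-04  5.3470e-01] F [ 0.  -0.5 -6.2] M [-0.205  0.09   0.108] eff6 -0.033 q6 0.4582 op 0.0254
```

>>> {"fn": "send_rows", "kwargs": {
  "series": [
    [0,0,-0.002,0,0,0,1],
    [0,0,-0.003,0,0,0,1],
    [0,0,-0.003,0,0,0,1],
    [0,0,-0.003,0,0,0,1],
    [0,0,-0.003,0,0,0,1]
  ]
}}

```text
time: 20.52
tool_pos: [0.4664, -0.2128, 0.1813]
tool_rot: [-3.141, -0.0, 0.536]
contact_force: [0.8, 0.4, -6.3]
opening: 0.0261
```

```bash
python3 tq.py
```

```text
t 20.52 pos [ 0.4664 -0.2128  0.1813] rot [-3.1415e+00 -1.0000e-04  5.3560e-01] F [ 0.8  0.4 -6.3] M [-0.234  0.158  0.037] eff6 0.019 q6 0.4573 op 0.0261
```

>>> {"fn": "send_rows", "kwargs": {
  "series": [
    [0,0,-0.006,0,0,0,1],
    [0,0,-0.01,0,0,0,1],
    [0,0,-0.012,0,0,0,1],
    [0,0,-0.015,0,0,0,1],
    [0,0,-0.018,0,0,0,1]
  ]
}}

```text
time: 20.93
tool_pos: [0.4662, -0.2126, 0.243]
tool_rot: [-3.141, -0.0, 0.536]
contact_force: [0.6, -1.3, -4.6]
opening: 0.0256
```

>>> {"fn": "send_rows", "kwargs": {
  "series": [
    [0,0,-0.018,0,0,0,1],
    [0,0,-0.018,0,0,-0.03,1],
    [0,0,-0.012,0,0,-0.06,1],
    [0,0,-0.004,0,0,-0.09,1],
    [0,0,0,0,0,-0.1,1]
  ]
}}

```text
time: 21.35
tool_pos: [0.467, -0.2132, 0.2967]
tool_rot: [3.137, -0.001, 0.82]
contact_force: [-0.2, -0.0, -5.0]
opening: 0.0256
```

```bash
python3 plan.py 0.5108 0.1245 0.292 2.112 13; python3 wr.py d3 side
```

```text
t 21.35 pos [ 0.467  -0.2132  0.2967] rot [ 3.1372e+00 -1.0000e-03  8.2010e-01] F [-0.2 -0.  -5. ] M [-0.136  0.141  0.025] q6 0.173 open 0.0256
world d [ 0.0438  0.3377 -0.0047] rotvec tool [ 0.0044  0.0019 -1.2919]
tool shift total (no turn) [ 0.2768 -0.1983  0.0041]
[0.0213, -0.0153, 0.0003, 0.0003, 0.0001, -0.0994]
[0.0227, -0.0131, 0.0003, 0.0003, 0.0001, -0.0994]
[0.0239, -0.0108, 0.0003, 0.0003, 0.0001, -0.0994]
[0.0248, -0.0083, 0.0003, 0.0003, 0.0001, -0.0994]
[0.0255, -0.0058, 0.0003, 0.0003, 0.0001, -0.0994]
[0.026, -0.0033, 0.0004, 0.0003, 0.0001, -0.0994]
[0.0262, -0.0007, 0.0004, 0.0003, 0.0001, -0.0994]
[0.0261, 0.0019, 0.0004, 0.0003, 0.0001, -0.0994]
[0.0258, 0.0045, 0.0004, 0.0003, 0.0001, -0.0994]
[0.0252, 0.0071, 0.0004, 0.0003, 0.0001, -0.0994]
[0.0244, 0.0095, 0.0004, 0.0003, 0.0001, -0.0994]
[0.0233, 0.0119, 0.0004, 0.0003, 0.0001, -0.0994]
[0.022, 0.0142, 0.0004, 0.0003, 0.0001, -0.0994]
```

View pics/d3.png

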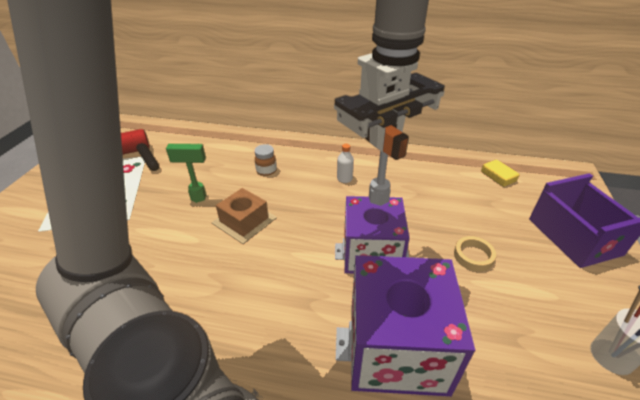

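The driver is clear above the lamp at (380,190) and the stand at (243,210) is empty. I carry it back, and measure the empty stand's hole from the stored picture meanwhile.

```bash
python3 - <<'E'
from h import *
for n in ["s1","d1","d3"]:
    c=load(n+".npz"); P=cloud(c); u,v=proj(c,[.511,.124,.06]); V,U=np.mgrid[:400,:640]
    m=(P[:,:,2]<.054)&(np.hypot(P[:,:,0]-.511,P[:,:,1]-.124)<.045)
    o=c["T"][:3,3]
    # top ring mask: hole inside top face
    top=(np.abs(P[:,:,2]-.06)<.004)&(np.hypot(P[:,:,0]-.511,P[:,:,1]-.124)<.07)
    t=top.astype(np.uint8); cnts,h=cv2.findContours(t,cv2.RETR_CCOMP,1)
    r=cv2.minAreaRect(P[top][:,:2].astype(np.float32)); print(n,top.sum(),"rect",np.round(r[0],4),np.round(r[1],4))
    for k,cn in enumerate(cnts):
        if h[0][k][3]>=0 and cv2.contourArea(cn)>30:
            q=np.array([ray(c,a,b,.06)[:2] for a,b in cn[:,0,:]]); A=np.c_[2*q,np.ones(len(q))]; s=np.linalg.lstsq(A,(q**2).sum(1),rcond=None)[0]; print(" hole",s[:2].round(4),np.sqrt(s[2]+s[:2]@s[:2]).round(4))
E
```

```text
s1 530 rect [0.5116 0.1233] [0.0947 0.0945]
 hole [0.5141 0.1209] 0.0283
d1 674 rect [0.5103 0.1228] [0.0937 0.0925]
 hole [0.507  0.1212] 0.0276
d3 679 rect [0.51   0.1226] [0.0922 0.0922]
 hole [0.5069 0.1212] 0.0275
```

>>> {"fn": "send_rows", "kwargs": {
  "series": [
    [0.01,-0.007,0,0,0,-0.1,1],
    [0.02,-0.011,0,0,0,-0.1,1],
    [0.024,-0.011,0,0,0,-0.1,1],
    [0.026,-0.009,0,0,0,-0.1,1],
    [0.027,-0.006,0,0,0,-0.1,1]
  ]
}}

```text
time: 21.82
tool_pos: [0.4819, -0.0963, 0.2946]
tool_rot: [3.141, -0.0, 1.317]
contact_force: [0.2, -0.1, -4.6]
opening: 0.0257
```

>>> {"fn": "send_rows", "kwargs": {
  "series": [
    [0.028,-0.003,0,0,0,-0.1,1],
    [0.028,0,0,0,0,-0.1,1],
    [0.028,0.002,0,0,0,-0.1,1],
    [0.027,0.005,0,0,0,-0.1,1],
    [0.026,0.008,0,0,0,-0.1,1]
  ]
}}

```text
time: 22.23
tool_pos: [0.5018, 0.0416, 0.2947]
tool_rot: [3.141, 0.0, 1.818]
contact_force: [0.1, -0.1, -5.0]
opening: 0.0258
```

```bash
python3 plan.py 0.5108 0.1245 0.292 2.112 5
```

```text
t 22.23 pos [0.5018 0.0416 0.2947] rot [3.1408 0.     1.8184] F [ 0.1 -0.1 -5. ] M [-0.093  0.037  0.005] q6 -0.317 open 0.0258
world d [ 0.009   0.0829 -0.0027] rotvec tool [ 8.000e-04  1.000e-04 -2.936e-01]
tool shift total (no turn) [0.0782 0.029  0.0027]
[0.0156, 0.0058, 0.0005, 0.0002, 0.0, -0.0587]
[0.0153, 0.0067, 0.0005, 0.0002, 0.0, -0.0587]
[0.0148, 0.0076, 0.0005, 0.0002, 0.0, -0.0587]
[0.0144, 0.0085, 0.0005, 0.0002, 0.0, -0.0587]
[0.0139, 0.0093, 0.0005, 0.0002, 0.0, -0.0587]
```

>>> {"fn": "send_rows", "kwargs": {
  "series": [
    [0.02,0.007,0,0,0,-0.06,1],
    [0.02,0.008,0,0,0,-0.06,1],
    [0.017,0.009,0,0,0,-0.06,1],
    [0.012,0.008,0,0,0,-0.06,1],
    [0.005,0.005,0,0,0,-0.05,1]
  ]
}}

```text
time: 22.65
tool_pos: [0.5121, 0.1248, 0.2946]
tool_rot: [3.141, -0.001, 2.108]
contact_force: [-0.9, 0.6, -5.1]
opening: 0.0258
```

>>> {"fn": "send_rows", "kwargs": {
  "series": [
    [0,0,0,0,0,0,1],
    [0,0,0,0,0,0,1],
    [0,0,0,0,0,0,1]
  ]
}}

```text
time: 22.9
tool_pos: [0.5121, 0.1223, 0.2941]
tool_rot: [-3.142, 0.0, 2.103]
contact_force: [-0.5, -0.6, -4.2]
opening: 0.0259
```

```bash
python3 plan.py 0.511 0.124 0.292 2.112 1
```

```text
t 22.9 pos [0.5121 0.1223 0.2941] rot [-3.1416e+00  2.0000e-04  2.1031e+00] F [-0.5 -0.6 -4.2] M [-0.148 -0.005 -0.015] q6 -0.443 open 0.0259
world d [-0.0011  0.0017 -0.0021] rotvec tool [-0.      0.0002 -0.0089]
tool shift total (no turn) [ 0.0021 -0.0001  0.0021]
[0.0021, -0.0001, 0.0021, -0.0, 0.0002, -0.0089]
```

>>> {"fn": "send_rows", "kwargs": {
  "series": [
    [0.002,0,0.006,0,0,-0.009,1],
    [0,0,0.016,0,0,0,1],
    [0,0,0.022,0,0,0,1],
    [0,0,0.022,0,0,0,1],
    [0,0,0.016,0,0,0,1]
  ]
}}

```text
time: 23.32
tool_pos: [0.5103, 0.1238, 0.2098]
tool_rot: [-3.14, -0.001, 2.113]
contact_force: [-0.3, -1.1, -4.5]
opening: 0.0261
```

>>> {"fn": "send_rows", "kwargs": {
  "series": [
    [0,0,0.009,0,0,0,1],
    [0,0,0.004,0,0,0,1],
    [0,0,0,0,0,0,1],
    [0,0,0,0,0,0,1]
  ]
}}

```text
time: 23.65
tool_pos: [0.5118, 0.1244, 0.1996]
tool_rot: [3.14, 0.001, 2.114]
contact_force: [-0.2, 0.6, -4.5]
opening: 0.0259
```

```bash
python3 plan.py 0.511 0.124 0.189 2.112 1; python3 wr.py s4 scene; python3 wr.py d4 side; python3 - <<'E'
from h import *
a=load("s4.npz")["color"][80:240,280:440]; b=load("d4.npz")["color"][100:260,160:320]
cv2.imwrite("pics/p4.png",np.hstack([cv2.resize(x,None,fx=2.5,fy=2.5) for x in(a,b)])[:,:,::-1])
E
```

```text
t 23.65 pos [0.5118 0.1244 0.1996] rot [3.1402e+00 5.0000e-04 2.1143e+00] F [-0.2  0.6 -4.5] M [-0.059 -0.013  0.01 ] q6 -0.451 open 0.0259
world d [-0.0008 -0.0004 -0.0106] rotvec tool [0.0013 0.0005 0.0023]
tool shift total (no turn) [ 0.0001 -0.0009  0.0106]
[0.0001, -0.0009, 0.0106, 0.0013, 0.0005, 0.0023]
```

View pics/p4.png

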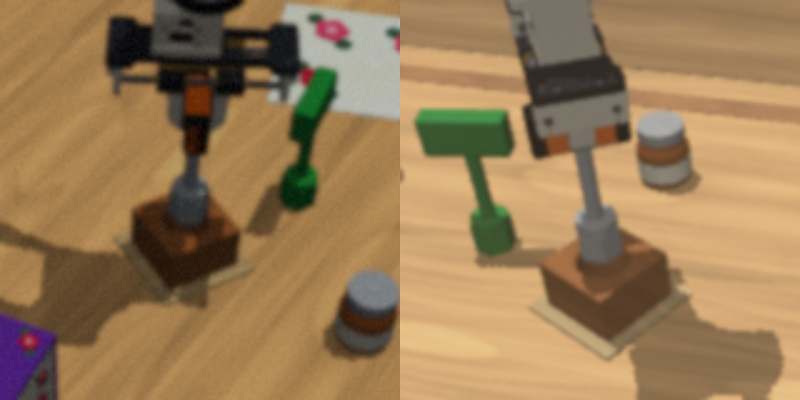

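The socket is right over the stand's hole in both views. I lower it gently.

>>> {"fn": "send_rows", "kwargs": {
  "series": [
    [0,-0.0005,0.003,0,0,0,1],
    [0,0,0.004,0,0,0,1],
    [0,0,0.004,0,0,0,1],
    [0,0,0.004,0,0,0,1],
    [0,0,0.004,0,0,0,1]
  ]
}}

```text
time: 24.17
tool_pos: [0.5107, 0.1242, 0.1793]
tool_rot: [-3.141, -0.0, 2.115]
contact_force: [-0.1, 0.5, -4.4]
opening: 0.0255
```

>>> {"fn": "send_rows", "kwargs": {
  "series": [
    [0,0,0.005,0,0,0,1],
    [0,0,0.006,0,0,0,1],
    [0,0,0.006,0,0,0,1],
    [0,0,0.006,0,0,0,1],
    [0,0,0.005,0,0,0,1]
  ]
}}

```text
time: 24.58
tool_pos: [0.5107, 0.1242, 0.1509]
tool_rot: [-3.141, -0.0, 2.115]
contact_force: [0.1, 0.7, -4.1]
opening: 0.0258
```

>>> {"fn": "send_rows", "kwargs": {
  "series": [
    [0,0,0.004,0,0,0,1],
    [0,0,0.003,0,0,0,1],
    [0,0,0.002,0,0,0,1],
    [0,0,0,0,0,0,1]
  ]
}}

```text
time: 24.92
tool_pos: [0.5107, 0.1242, 0.1424]
tool_rot: [-3.141, -0.0, 2.115]
contact_force: [-0.9, -0.8, -4.1]
opening: 0.0259
```

```bash
python3 plan.py 0.511 0.124 0.1405 2.112 1
```

```text
t 24.92 pos [0.5107 0.1242 0.1424] rot [-3.1411e+00 -3.0000e-04  2.1148e+00] F [-0.9 -0.8 -4.1] M [-0.065  0.028 -0.016] q6 -0.451 open 0.0259
world d [ 0.0003 -0.0002 -0.0019] rotvec tool [-0.0004 -0.0003  0.0028]
tool shift total (no turn) [-0.0003  0.0001  0.0019]
[-0.0003, 0.0001, 0.0019, -0.0004, -0.0003, 0.0028]
```

>>> {"fn": "send_rows", "kwargs": {
  "series": [
    [0,0,0.0008,0,0,0,1],
    [0,0,0.0007,0,0,0,1],
    [0,0,0,0,0,0,1]
  ]
}}

```text
time: 25.17
tool_pos: [0.5109, 0.1242, 0.1414]
tool_rot: [3.141, 0.0, 2.115]
contact_force: [-0.1, -0.6, -3.9]
opening: 0.0257
```

>>> {"fn": "send_rows", "kwargs": {
  "series": [
    [0,0,0.0004,0,0,0,1],
    [0,0,0,0,0,0,1]
  ]
}}

```text
time: 25.33
tool_pos: [0.5109, 0.1242, 0.141]
tool_rot: [3.141, 0.0, 2.115]
contact_force: [0.0, -0.0, -4.8]
opening: 0.0256
```

>>> {"fn": "send_rows", "kwargs": {
  "series": [
    [0,0,0.0004,0,0,0,1],
    [0,0,0,0,0,0,1]
  ]
}}

```text
time: 25.5
tool_pos: [0.511, 0.1242, 0.1407]
tool_rot: [3.141, 0.0, 2.115]
contact_force: [-0.3, -0.5, -2.8]
opening: 0.0259
```

The floor is felt: the weight is coming off at TCP 0.1407, the same height as at pick-up. I release gently.

>>> {"fn": "send_rows", "kwargs": {
  "series": [
    [0,0,0.0003,0,0,0,1],
    [0,0,0,0,0,0,0.7],
    [0,0,0,0,0,0,0.6],
    [0,0,0,0,0,0,0.4],
    [0,0,0,0,0,0,0.2]
  ],
  "newtons": 10
}}

```text
time: 25.92
tool_pos: [0.5111, 0.1243, 0.1405]
tool_rot: [3.141, 0.0, 2.115]
contact_force: [0.0, 0.2, -0.4]
opening: 0.0429
```

>>> {"fn": "send_rows", "kwargs": {
  "series": [
    [0,0,0,0,0,0,0],
    [0,0,0,0,0,0,0],
    [0,0,0,0,0,0,0],
    [0,0,0,0,0,0,0],
    [0,0,0,0,0,0,0]
  ]
}}

```text
time: 26.33
tool_pos: [0.5109, 0.1242, 0.1402]
tool_rot: [3.142, -0.0, 2.115]
contact_force: [0.1, 1.0, -0.1]
opening: 0.0761
```

>>> {"fn": "send_rows", "kwargs": {
  "series": [
    [0,0,0,0,0,0,0],
    [0,0,0,0,0,0,0],
    [0,0,0,0,0,0,0],
    [0,0,0,0,0,0,0],
    [0,0,0,0,0,0,0]
  ]
}}

```text
time: 26.75
tool_pos: [0.5109, 0.1242, 0.1402]
tool_rot: [3.142, -0.0, 2.115]
contact_force: [0.6, -0.1, -0.4]
opening: 0.0918
```

```bash
python3 tq.py; python3 wr.py w6
```

```text
t 26.75 pos [0.5109 0.1242 0.1402] rot [ 3.1416e+00 -1.0000e-04  2.1148e+00] F [ 0.6 -0.1 -0.4] M [-0.076  0.008 -0.023] eff6 -0.0 q6 -0.4514 op 0.0918
```

View pics/w6.png

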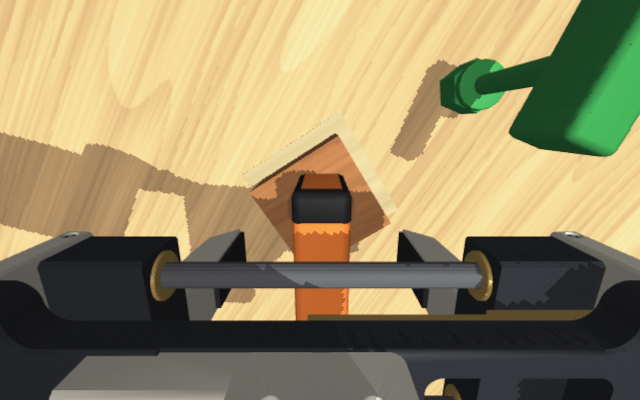

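The bar at (322,250) stands free between the open fingers. I lift straight up.

>>> {"fn": "send_rows", "kwargs": {
  "series": [
    [0,0,-0.008,0,0,0,0],
    [0,0,-0.02,0,0,0,0],
    [0,0,-0.03,0,0,0,0],
    [0,0,-0.03,0,0,0,0],
    [0,0,-0.03,0,0,0,0]
  ]
}}

```text
time: 27.22
tool_pos: [0.5106, 0.1242, 0.2602]
tool_rot: [3.141, 0.0, 2.115]
contact_force: [1.1, -0.3, 0.3]
opening: 0.0923
```

>>> {"fn": "send_rows", "kwargs": {
  "series": [
    [-0.012,0,-0.03,0,0,0,0],
    [-0.012,0,-0.02,0,0,0,0],
    [-0.01,0,-0.006,0,0,0,0],
    [0,0,0,0,0,0,0],
    [0,0,0,0,0,0,0]
  ]
}}

```text
time: 27.63
tool_pos: [0.5281, 0.0948, 0.3132]
tool_rot: [-3.14, -0.001, 2.114]
contact_force: [0.1, 0.6, -0.6]
opening: 0.092
```

```bash
python3 tq.py; python3 wr.py w7; python3 g2.py w7; python3 wr.py s7 scene; python3 wr.py d7 side; python3 - <<'E'
from h import *
for n,k in [("scene","s7"),("side","d7")]:
    a=load(n+"0.npz"); b=load(k+".npz"); A=cloud(a);B=cloud(b)
    for nm,p,r in [("glue",(.742,-.104),.04),("varn",None,0),("tape",None,0)]:
        pass
    m=(np.hypot(B[:,:,0]-.511,B[:,:,1]-.124)<.07)&(B[:,:,2]>.13)&(B[:,:,2]<.2); t=B[m]; print(n,"driver top z",np.percentile(t[:,2],[95,99]).round(4)); t=t[t[:,2]>.176]; r=cv2.minAreaRect(t[:,:2].astype(np.float32)); print(np.round(r[0],4),np.round(r[1],4))
a=load("s7.npz")["color"]; b=load("d7.npz")["color"]
cv2.imwrite("pics/p7.png",np.vstack([cv2.resize(x,(480,300)) for x in(a,b)])[:,:,::-1])
d=cv2.absdiff(load("scene0.npz")["color"],a).max(2); print([ (nm,int((d[y0:y1,x0:x1]>40).sum())) for nm,x0,x1,y0,y1 in [("glue",370,400,240,290),("varnish",410,445,183,227),("tape",190,242,300,350)]])
E
```

```text
t 27.63 pos [0.5281 0.0948 0.3132] rot [-3.1404e+00 -1.1000e-03  2.1137e+00] F [ 0.1  0.6 -0.6] M [-0.115  0.042 -0.004] eff6 -0.06 q6 -0.5083 op 0.092
top 2097 0.18072269152286471 [0.5111 0.1242] [0.0258 0.0887] 31.07927894592285 [0.51039068 0.12581104 0.18072269]
ang 121.27980144367542
stand 1989 [0.5113 0.1241] [0.0899 0.09  ] 63.198368072509766
scene driver top z [0.1842 0.1857]
[0.5119 0.1228] [0.0243 0.0915]
side driver top z [0.1825 0.1833]
[0.5097 0.1227] [0.0282 0.0894]
[('glue', 0), ('varnish', 0), ('tape', 0)]
```

View pics/p7.png

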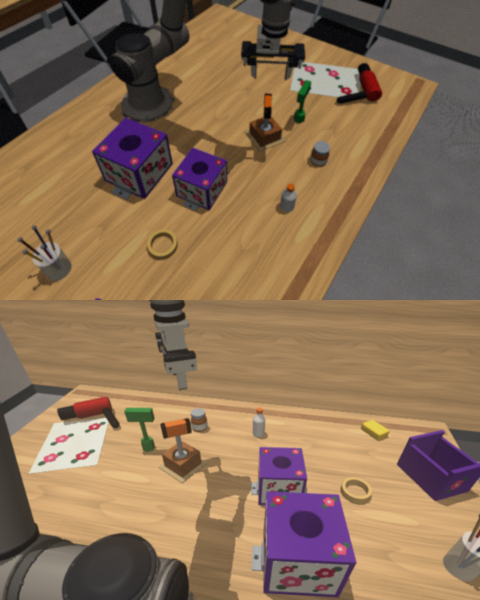

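>>> {"fn": "send_rows", "kwargs": {
  "series": [
    [0,0,0,0,0,0,0],
    [0,0,0,0,0,0,0],
    [0,0,0,0,0,0,0]
  ]
}}

```text
time: 28.03
tool_pos: [0.5282, 0.0954, 0.3137]
tool_rot: [-3.141, -0.001, 2.115]
contact_force: [0.4, -0.6, 0.3]
opening: 0.0916
```

```bash
python3 tq.py; python3 -c "
from cell import workorder
print(workorder.hand_in())"
```

```text
t 28.03 pos [0.5282 0.0954 0.3137] rot [-3.1409e+00 -5.0000e-04  2.1152e+00] F [ 0.4 -0.6  0.3] M [-0.079 -0.041  0.053] eff6 0.002 q6 -0.5087 op 0.0916
the job is handed in; nothing more can be done
None
```

The nut is tightened to its stop, the driver is back in its stand and released, and the job was handed in at 28 s of the 72 allowed.

- **Seating:** I pre-turned the socket about 16° to match the nut, so it slid over without resting on top. The washer was felt, a rise of about 2.3 N, at exactly the expected home height.
- **Tightening:** I turned about 1.39 rad clockwise, play included. Torque ran near 0.15 N m, then rose to a steady 0.22–0.23 N m, where I stopped. I backed off 0.1 rad within the socket's play and drew the driver out.
- **Last checks:**
  - The driver's top is at about 0.181–0.183 m, as it was before pick-up.
  - The grip's centre is within 1 mm of the stand's centre in the wrist view.
  - The fingers are open and clear, and the wrist force is about zero.
  - Glue bottle, varnish jar and tape roll show no change in the scene picture.
- **Disagreements:** Single torque readings scattered by about ±0.04 N m, so I judged the stop from the joint-6 effort together with averaged torque. I did not look at the nut's final angle with a camera. The hole circles fitted from the scene and side views were 3–4 mm off the stand's outline, so I used the outline.

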